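# Make the wood-marking station ready

### The arm

A 7-joint arm with a two-finger parallel gripper is mounted at the origin on the work surface. World frame = base frame: x ahead of the robot, y to its left, z up, the work surface at z = 0. Lengths are in m, angles in rad, forces in N, time in s.
With the tool pointing down it reaches from about 0.35 to 0.9 m from the base axis. Payload 19.9 kg.
Tool frame: the origin (TCP) lies between the finger pads; the fingertips stand 19 mm ahead of it and the grasp point (between the pads) is the TCP; z points along the fingers, y is the direction in which the jaws open and shut (so a half turn about z gives the same grasp; the last joint's range is limited). The gripper opens to 94 mm and grips with 3 to 60 N. Pads are 16 mm wide; open, the fingers measure 119 mm over their backs; the gripper's body (75 mm by 177 mm) begins 78 mm behind the grasp point.
Start: joints at [1.216, 0.417, -0.01, 1.614, 0.005, 1.111, -0.053], TCP at [0.192, -0.595, 0.224] pointing down, gripper open.
Joint ranges: [-2.81, 2.81], [-0.39, 2.02], [-1.27, 1.25], [0.06, 2.57], [-1.19, 4.33], [0.19, 2], [-2.82, 2.82]. Speed limits (rad/s): [1.89, 1.89, 2.39, 2.39, 3.01, 3.01, 3.01].

### API

Orientations are given as a 3x3 rotation matrix whose columns are the frame's x, y, z axes.
In Python, from rig import robot gives the robot as it stands. Calls block until the motion is done:
- robot.move_ptp(position, orientation): joint-space move of the TCP to a pose.
- robot.move_linear(position, velocity=0.15, frame=None, threshold=None): straight line of the TCP; frame=None keeps the orientation; velocity is the mean speed in m/s. With threshold (N) it stops when the force on the tool has changed by that much, and returns True; else False.
- robot.goto_joints(angles): joint-space move.
- robot.gripper_to(opening): finger opening in m; the grip force is fixed at half the most; returns when the fingers have stopped.
- robot.pause(seconds).
- robot.ik(position, orientation): joint angles nearest the present ones, or None.
- robot.get_state(): the state.
- robot.grab_frame(name): name is "scene" or "top" or "wrist"; returns the picture (480x640x3 uint8, red, green, blue); there is no depth.
- robot.camera_info(name): a dict with "fx", "fy", "cx", "cy" (pixels), "dist" ([k1, k2, p1, p2, k3] as OpenCV has them; the pictures are not rectified), "rvec" (rotation vector, rad) and "tvec" (3), from world to camera coordinates, as OpenCV has them. Camera axes: x right, y down, z forward; pixel columns grow to the right and rows downward; lengths in m; the calibration is good to about 2 mm. A picture is of the moment at which its call begins: read the wrist's pose just before it. camera_info takes no time and is no camera call; for the wrist camera it gives the pose at the moment of the call.
A pose or a line that the arm cannot do raises robot.PlanningError and nothing moves.
- robot.sign_off(): hands the job in, once; it reports no verdict.
The state is a dict: "time": time; "qpos": joint angles; "joint_vel": joint speeds; "effort": joint torques, N m; "ee_pos": TCP position; "tool_rot": TCP orientation; "force": force on the tool from outside, world axes, zero at the start; "moment": the same for the moment, N m; "opening": finger opening in m.
Only numpy, scipy, OpenCV 4.12 (cv2) and the standard library are available. Lean on these libraries where they do the work, as an engineer would, in place of code of your own. Each camera call takes 0.05 s, during which the arm holds its last target.

### The job

Make the marking station ready for the next job: first raise its stiff display lid to 110 degrees from closed, in line with the steel fin beside the hinge, and leave it standing there; then put every wooden hand stamp lying on the bench back in its own slot of the tray inside, the one cut to its length and width, sitting flat on the slot's floor. When all of them are in, take the stylus from its wooden stand, press the recessed button in the case fully down with its tip for a moment, and put the stylus back upright in the stand, fully home. Leave the other things on the bench where they are.

Things in the scene. Friction and masses are not known exactly. Their poses are not given: they have to be found in the camera images.
- case: Grey open case, fixed, 220 (x) x 270 (y) x 70 mm high, walls 6 mm. Origin: centre of its underside; x points from its front wall to the hinge wall, y along the hinge, z up. Inside towards -y a plywood tray (top 26 mm above the bench) with four slots, long sides along x; towards +y a black panel (top 30 mm above the bench) with the recessed button.
- lid (a joint): Opening angle of the lid, rad: 0 closed (lying on the case), grows as it is raised; it can go to 2.5 and stays where it is left (stiff hinge, about 6 N at the handle). 110 degrees = 1.92. A steel fin (looks only) on the case's +y side beside the hinge stands at 110 degrees.
- lid_hinge (a point): Point on the hinge axis, at the middle of the lid; the axis runs along the case's y, 110 mm from the case's origin in x and 70 mm above the bench.
- lid_handle (a point): Middle of the lid's handle: a round steel bar 12 mm thick and 120 mm long, parallel to the hinge, in front of the lid's free edge and 44 mm clear of it (axis to edge), 264 mm from the hinge axis. The lid is a 10 mm plate; the bar's axis lies 6 mm above the hinge axis when closed.
- button_top (a point): Centre of the top of the button, a white disc 15 mm across at the bottom of a 17 mm square hole in the black panel, 12 mm below the panel's top. Too narrow for a finger.
- button (a joint): How far the button is pressed, m: 0 up, 0.006 fully down; a spring (about 4 N fully down) returns it.
- stand: Wooden stylus stand, fixed, a block 66 x 66 x 50 mm; origin at the centre of its underside.
- stand_hole (a point): Centre of the mouth of the stand's 16 mm square hole, 42 mm deep, on its top face (50 mm above the bench).
- stylus: Stylus, 124 mm long, standing upright in the stand: steel tip rod 8 mm thick and 35 mm long, then a black flange 32 mm across and 5 mm thick that rests on the stand's top, then a round grey grip 18 mm thick from 40 to 124 mm. Origin: the end of the tip; z runs up along it.
- stylus_tip (a point): End of the stylus's tip (same point as its origin).
- tin: Bystander, loose: small aluminium tin 36 mm across, 30 mm high, among the stamps; origin under its centre.
- slice_stack: Bystander, loose: stack of wood slices 110 mm across, 91 mm high; origin under its centre.
- slice_single: Bystander, loose: one wood slice 90 mm across, 12 mm thick; origin under its centre.
- slice_pair: Bystander, loose: two wood slices 80 mm across, 24 mm high together; origin under its centre.
- jar: Bystander, loose: amber jar 64 mm across, 70 mm high; origin under its centre.
- twine: Bystander, loose: ball of twine 80 mm across, 52 mm high; origin under its centre.
- stamp_narrow_long: Wooden hand stamp (may be absent): pale base 94 x 34 mm, 14 mm thick (length along its x, width along its y), with a dark upright grip on its middle, 42 mm along x, 22 mm along y, 36 mm high (top 50 mm above the underside). Origin: centre of the underside. Lies the right way up on the bench; either way round fits its slot.
- slot_narrow_long (a point): Centre of the floor of that stamp's slot, 100 (case x) x 40 (case y) mm and 10 mm deep; 16 mm above the bench.
- stamp_narrow_short: Wooden hand stamp (may be absent): pale base 60 x 34 mm, 14 mm thick (length along its x, width along its y), with a dark upright grip on its middle, 42 mm along x, 22 mm along y, 36 mm high (top 50 mm above the underside). Origin: centre of the underside. Lies the right way up on the bench; either way round fits its slot.
- slot_narrow_short (a point): Centre of the floor of that stamp's slot, 66 (case x) x 40 (case y) mm and 10 mm deep; 16 mm above the bench.
- stamp_broad_short: Wooden hand stamp (may be absent): pale base 62 x 52 mm, 14 mm thick (length along its x, width along its y), with a dark upright grip on its middle, 42 mm along x, 22 mm along y, 36 mm high (top 50 mm above the underside). Origin: centre of the underside. Lies the right way up on the bench; either way round fits its slot.
- slot_broad_short (a point): Centre of the floor of that stamp's slot, 68 (case x) x 58 (case y) mm and 10 mm deep; 16 mm above the bench.
- stamp_broad_long: Wooden hand stamp (may be absent): pale base 84 x 52 mm, 14 mm thick (length along its x, width along its y), with a dark upright grip on its middle, 42 mm along x, 22 mm along y, 36 mm high (top 50 mm above the underside). Origin: centre of the underside. Lies the right way up on the bench; either way round fits its slot.
- slot_broad_long (a point): Centre of the floor of that stamp's slot, 90 (case x) x 58 (case y) mm and 10 mm deep; 16 mm above the bench.
Not all that is in view belongs to the job. What is shaped like the stamp_broad_short but red or turquoise is not meant. Of the things shaped like the stylus, the steel one is meant.

How it is judged:
By the outcome, as a careful person would: the job done as asked, in the order asked, and still so for the second after the job is handed in, with the robot touching nothing.
Of stamp_narrow_long, stamp_narrow_short, stamp_broad_short, stamp_broad_long only 2 to 4 are there at a start; the rules pass over those that are not, and their reading is None.
At some moment in a run one of stamp_narrow_long, stamp_narrow_short, stamp_broad_short, stamp_broad_long may be knocked a few centimetres aside while the robot is not near it.
It also fails if it takes over 210 s, if anything falls off the work surface, if the arm or the gripper's body presses on something with over 40 N, if the wrist force passes 120 N, or if a joint passes its speed limit or range.

## Working session

There is one attempt and no reset: what is moved stays moved. The work goes in short steps, each a Python script; the robot and the scene stay as the last script left them, time stands still between calls to the robot, and variables do not carry over. Pictures are saved under pics/ and viewed, and the job is handed in when it is done.

```bash
ls; mkdir -p pics; python3 - <<'E'
from rig import robot
import cv2
for n in ["scene","top","wrist"]:
    ci=robot.camera_info(n); f=robot.grab_frame(n); cv2.imwrite(f"pics/{n}0.png",f[:,:,::-1]); print(n,ci)
s=robot.get_state(); print(s)
E
```

```text
pics
scene {'fx': 442.531385827646, 'fy': 442.531385827646, 'cx': 315.07677888449365, 'cy': 244.35823569399648, 'dist': array([0.00790506, 0.        , 0.        , 0.        , 0.        ]), 'rvec': array([ 2.48734116,  0.58639151, -0.17849544]), 'tvec': array([-0.51723096, -0.1867269 ,  1.1989955 ])}
top {'fx': 487.5035308859067, 'fy': 487.5035308859067, 'cx': 312.2628002978725, 'cy': 244.1048886186401, 'dist': array([-0.001078,  0.      ,  0.      ,  0.      ,  0.      ]), 'rvec': array([ 2.14660951, -2.13259114,  0.17396526]), 'tvec': array([-0.01411572,  0.59269989,  1.04087012])}
wrist {'fx': 368.24039147618157, 'fy': 368.24039147618157, 'cx': 321.7358036106628, 'cy': 232.30524639732627, 'dist': array([-0.02357987,  0.        ,  0.        ,  0.        ,  0.        ]), 'rvec': array([-2.34605943,  1.70735885,  0.24559968]), 'tvec': array([-0.62437667, -0.02813766,  0.39352294])}
{'time': 0.15, 'qpos': array([ 1.21651202,  0.41783508, -0.01032854,  1.61397564,  0.00469711,
        1.11068144, -0.0529988 ]), 'joint_vel': array([ 4.08627143e-04, -3.15082701e-03, -1.46466798e-03, -1.02044057e-03,
        1.64614479e-05,  3.25996541e-04, -7.90757729e-04]), 'effort': array([ 9.38227131e-04, -8.51540208e+01,  6.39046021e-01, -4.26135492e+01,
       -4.89159557e-02,  1.71260443e-02,  5.31425144e-05]), 'ee_pos': array([ 0.19225449, -0.59444497,  0.2239953 ]), 'tool_rot': array([[ 9.51471055e-01,  3.07738077e-01, -3.27786477e-04],
       [ 3.07738245e-01, -9.51470711e-01,  8.11820932e-04],
       [-6.20510198e-05, -8.73296554e-04, -9.99999617e-01]]), 'force': array([0.24724585, 0.26555651, 0.35721497]), 'moment': array([-0.01468115, -0.05308442, -0.01940902]), 'opening': 0.0939722394240729}
```

View pics/scene0.png

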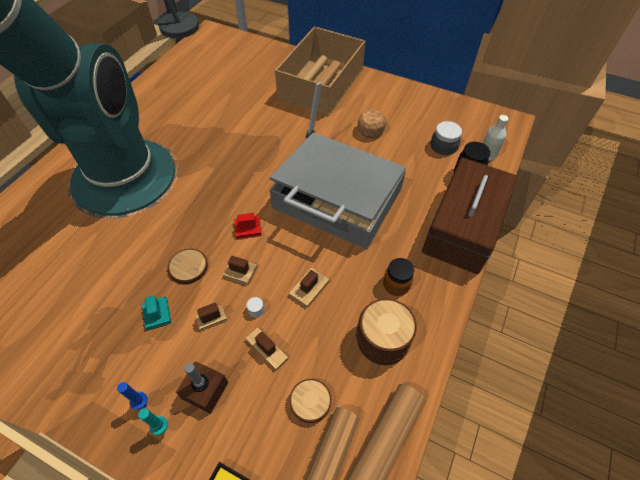

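View pics/top0.png

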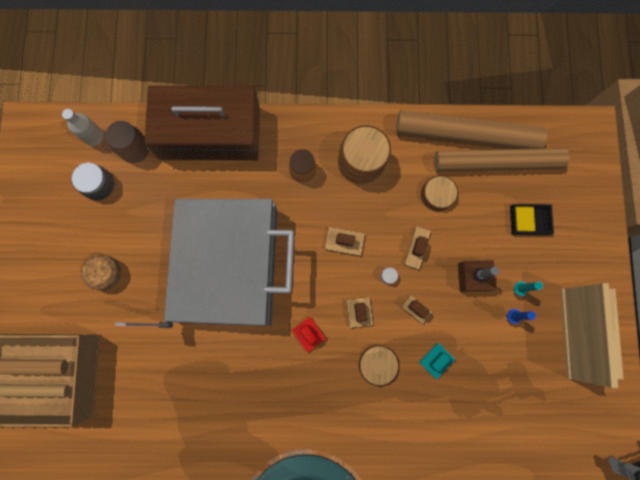

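View pics/wrist0.png

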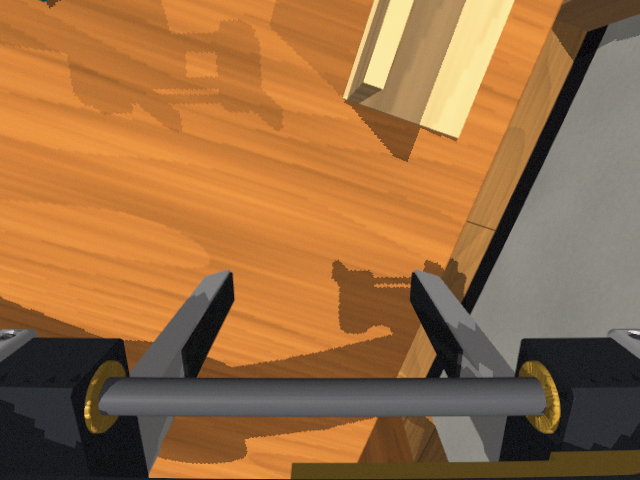

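```bash
cat > h.py <<'E'
import numpy as np, cv2
from rig import robot
def cam(name):
    c=robot.camera_info(name)
    K=np.array([[c['fx'],0,c['cx']],[0,c['fy'],c['cy']],[0,0,1]]);R=cv2.Rodrigues(np.array(c['rvec']))[0]
    return dict(K=K,d=np.array(c['dist']),R=R,t=np.array(c['tvec']),rvec=np.array(c['rvec']))
def ray(c,uv):
    p=cv2.undistortPoints(np.array(uv,float).reshape(-1,1,2),c['K'],c['d']).reshape(-1,2)
    d=np.c_[p,np.ones(len(p))]@c['R']; o=-c['R'].T@c['t']
    return o,d/np.linalg.norm(d,axis=1)[:,None]
def onplane(c,uv,z):
    o,d=ray(c,uv); return o+d*((z-o[2])/d[:,2])[:,None]
def tri(c1,uv1,c2,uv2):
    o1,d1=ray(c1,[uv1]);o2,d2=ray(c2,[uv2]);d1=d1[0];d2=d2[0]
    A=np.c_[d1,-d2];s=np.linalg.lstsq(A,o2-o1,rcond=None)[0]
    a=o1+s[0]*d1;b=o2+s[1]*d2
    return (a+b)/2,np.linalg.norm(a-b)
def proj(c,P):
    return cv2.projectPoints(np.array(P,float).reshape(-1,3),c['rvec'],c['t'],c['K'],c['d'])[0].reshape(-1,2)
def down(yaw):  # tool y axis (jaw dir) at angle yaw from world x
    y=np.array([np.cos(yaw),np.sin(yaw),0]);z=np.array([0,0,-1.]);x=np.cross(y,z)
    return np.c_[x,y,z]
def snap(name,fn,crop=None,scale=1):
    c=cam(name);f=robot.grab_frame(name);b=np.ascontiguousarray(f[:,:,::-1])
    np.save('pics/'+fn+'.npy',b)
    v=b if crop is None else b[crop[1]:crop[3],crop[0]:crop[2]]
    if scale!=1: v=cv2.resize(v,None,fx=scale,fy=scale,interpolation=cv2.INTER_CUBIC)
    cv2.imwrite('pics/'+fn+'.png',v); return c,b
E
python3 - <<'E'
from h import *
t=cam('top');s=cam('scene')
print('campos',ray(t,[[320,240]])[0],ray(s,[[320,240]])[0])
b=cv2.imread('pics/top0.png');hsv=cv2.cvtColor(b,cv2.COLOR_BGR2HSV)
for u,v in [(333,236),(360,300),(425,234),(428,318),(590,330),(300,420),(345,240),(540,180)]: print((u,v),hsv[v,u])
cv2.imwrite('pics/a.png',cv2.resize(b[180:390,270:540],None,fx=2.9,fy=2.8,interpolation=cv2.INTER_CUBIC))
cv2.imwrite('pics/b.png',cv2.resize(b[180:345,100:310],None,fx=3.5,fy=3.5,interpolation=cv2.INTER_CUBIC))
b=cv2.imread('pics/scene0.png')
cv2.imwrite('pics/c.png',cv2.resize(b[80:250,230:420],None,fx=3.5,fy=3.5,interpolation=cv2.INTER_CUBIC))
E
```

```text
campos [ 0.41995787 -0.00776949  1.12181908] [ 0.83127966 -0.51008404  0.88812916]
(333, 236) [ 17 128 149]
(360, 300) [ 17 128 187]
(425, 234) [ 16 130 179]
(428, 318) [ 13 154  96]
(590, 330) [ 17 116  92]
(300, 420) [ 14 175 143]
(345, 240) [ 11 162  88]
(540, 180) [ 14 177 150]
```

View pics/a.png

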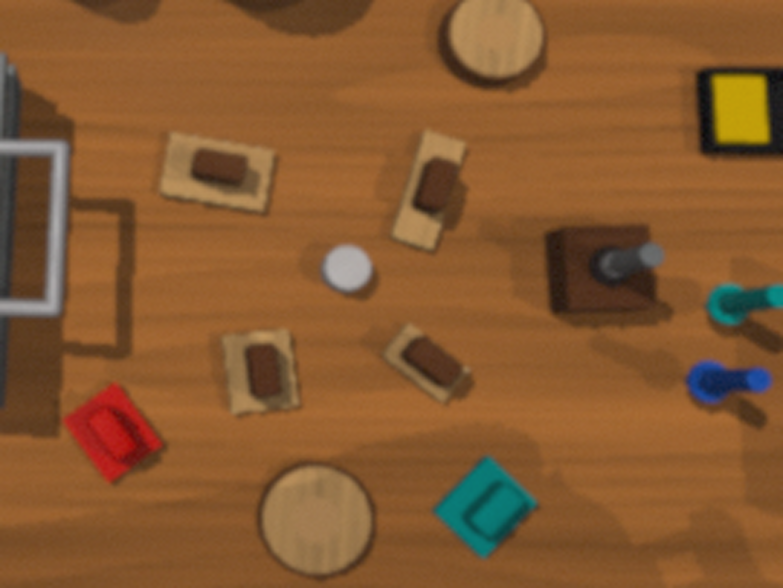

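View pics/b.png

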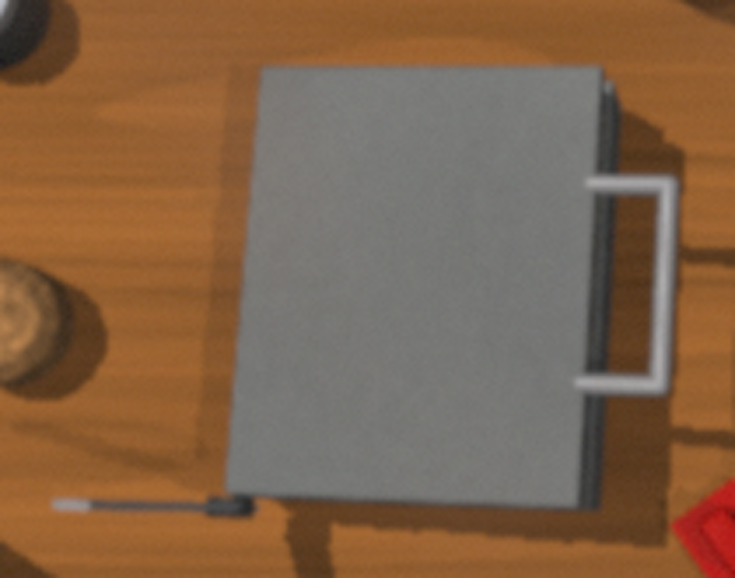

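View pics/c.png

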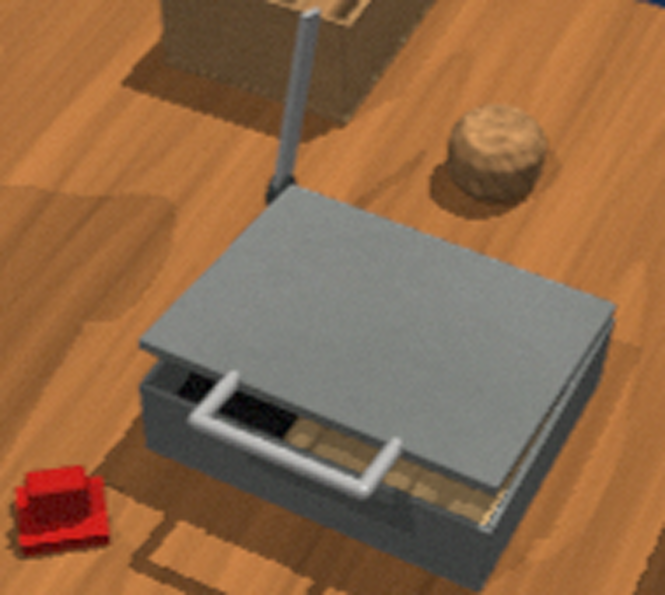

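```bash
python3 - <<'E'
from h import *
t=cam('top');s=cam('scene')
B=lambda u,v:(100+u/3.5,180+v/3.5)
C=lambda u,v:(230+u/3.5,80+v/3.5)
for n,b,c in [('h_near',(660,385),(203,412)),('h_far',(667,185),(365,487)),('hinge_far',(262,67),(613,305)),('hinge_near',(230,493),(290,183)),('free_near',(580,507),(145,347)),('free_far',(603,67),(497,485)),('fin_base',(243,507),(278,190)),('fin_tip',(55,505),(313,14))]:
    p,e=tri(t,B(*b),s,C(*c)); print(n,p.round(4),round(e,4))
E
```

```text
h_near [0.4873 0.0393 0.1227] 0.0051
h_far [0.6059 0.036  0.1172] 0.0018
hinge_far [0.6852 0.292  0.0789] 0.0013
hinge_near [0.422  0.2976 0.0825] 0.0015
free_near [0.4164 0.0861 0.1037] 0.0046
free_far [0.6787 0.0759 0.1152] 0.0018
fin_base [0.4143 0.2913 0.0774] 0.0028
fin_tip [0.413  0.3586 0.1894] 0.0033
```

```bash
cat >> h.py <<'E'
HX,HY,PSI=0.5530,0.2965,np.pi/2-0.024   # hinge mid, case x yaw (first estimate)
R0,A0=0.264,np.arctan2(0.006,0.264)
def handle(th):
    r=np.hypot(R0,0.006) ; a=th+A0
    return np.array([HX-r*np.cos(a)*np.cos(PSI),HY-r*np.cos(a)*np.sin(PSI),0.07+r*np.sin(a)])
E
python3 - <<'E'
from h import *
print(handle(.167))
for yaw in (PSI,PSI-np.pi):
    for th in (.167,1,1.92):
        p=handle(th); q=robot.ik(p,down(yaw)); print(yaw,th,p.round(3),None if q is None else np.round(q,2))
p=handle(.167);p[2]+=.12
print(robot.ik(p,down(PSI)))
E
```

```text
[0.54677668 0.03724483 0.11979988]
1.5467963267948965 0.167 [0.547 0.037 0.12 ] [ 0.54  0.55 -0.86  1.88  0.51  0.95  0.99]
1.5467963267948965 1 [0.55  0.159 0.295] [ 0.45  0.43 -1.04  1.64  0.39  1.29  0.89]
1.5467963267948965 1.92 [0.555 0.392 0.316] [ 0.04  0.76 -1.26  1.32  0.71  1.55  0.41]
-1.5947963267948966 0.167 [0.547 0.037 0.12 ] [ 0.32  0.46 -0.56  1.88  0.31  0.88 -1.98]
-1.5947963267948966 1 [0.55  0.159 0.295] [ 0.39  0.4  -0.94  1.64  0.34  1.28 -2.21]
-1.5947963267948966 1.92 [0.555 0.392 0.316] [ 0.01  0.72 -1.17  1.32  0.65  1.51 -2.69]
[ 0.62515625  0.40672384 -0.94747082  1.76662256  0.3590069   1.15357844
  1.11441155]
```

```bash
python3 - <<'E'
from h import *
robot.goto_joints([-0.08,.417,0,1.614,0,1.111,0.0])
s=robot.get_state();print(s['time'],s['ee_pos'].round(4),s['tool_rot'].round(2).tolist())
for yaw in (PSI,PSI-np.pi):
    for th in (.167,1,1.92):
        p=handle(th); q=robot.ik(p,down(yaw)); print(yaw,th,p.round(3),None if q is None else np.round(q,2))
E
```

```text
2.8 [0.6245 0.0181 0.2246] [[-0.08, 1.0, -0.0], [1.0, 0.08, -0.0], [-0.0, -0.0, -1.0]]
1.5467963267948965 0.167 [0.547 0.037 0.12 ] [ 0.11  0.42 -0.28  1.89  0.15  0.85  1.29]
1.5467963267948965 1 [0.55  0.159 0.295] [-0.07  0.28 -0.33  1.65  0.09  1.22  1.13]
1.5467963267948965 1.92 [0.555 0.392 0.316] [-0.4   0.49 -0.39  1.33  0.18  1.36  0.76]
-1.5947963267948966 0.167 [0.547 0.037 0.12 ] [-0.36  0.42  0.29  1.91 -0.16  0.84 -1.58]
-1.5947963267948966 1 [0.55  0.159 0.295] [-0.52  0.27  0.23  1.67 -0.06  1.21 -1.87]
-1.5947963267948966 1.92 [0.555 0.392 0.316] [-0.77  0.46  0.17  1.35 -0.08  1.34 -2.2 ]
```

Good configuration. Approach the handle from above, take a wrist picture, grip.

```bash
python3 - <<'E'
from h import *
p=handle(.167)
robot.move_ptp(p+[0,0,.10],down(PSI))
robot.gripper_to(0.045)
c,b=snap('wrist','w1')
s=robot.get_state();print(s['time'],s['ee_pos'].round(4),s['qpos'].round(2), proj(c,[p]))
E
```

```text
5.0 [0.5468 0.0373 0.2198] [ 0.11  0.3  -0.28  1.8   0.1   1.05  1.34] [[321.09847597 238.0531791 ]]
```

View pics/w1.png

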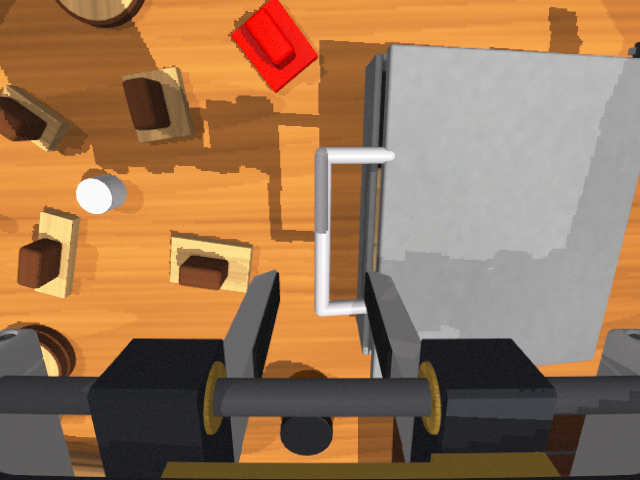

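```bash
python3 - <<'E'
from h import *
p=handle(.167)
print(robot.move_linear(p+[0,0,.0],velocity=.08,threshold=8))
s=robot.get_state();print(s['time'],s['ee_pos'].round(4),s['force'].round(2))
robot.gripper_to(0.0)
s=robot.get_state();print(s['time'],s['ee_pos'].round(4),s['force'].round(2),s['opening'])
c,b=snap('scene','s1',crop=(200,60,440,240),scale=3)
E
```

```text
False
6.4 [0.547  0.0373 0.1202] [0.37 0.69 0.31]
7.0333 [0.5468 0.0374 0.1198] [0.2  1.29 0.03] 0.010994201255721687
```

View pics/s1.png

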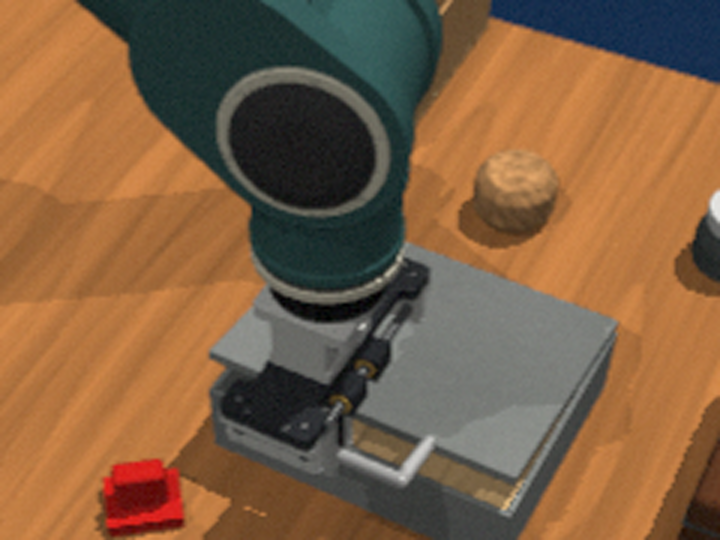

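```bash
python3 - <<'E'
from h import *
for th in np.linspace(.167,1.0,7)[1:]:
    robot.move_linear(handle(th),velocity=.08)
    s=robot.get_state();print(round(s['time'],2),round(th,3),(s['ee_pos']-handle(th)).round(4),s['force'].round(1),round(s['opening'],4))
    if np.linalg.norm(s['force'])>30: break
E
```

```text
7.69 0.306 [ 0.0001 -0.0006  0.0001] [-0.1 -4.3  3.4] 0.0109
8.3 0.445 [ 0.0002 -0.0016  0.0002] [ -1.  -10.    5.7] 0.0112
8.91 0.584 [ 0.0003 -0.0028  0.0005] [ -3.  -18.   12.9] 0.0112
9.52 0.722 [ 0.0006 -0.004   0.0012] [ -7.  -23.6  23.7] 0.0117
```

```bash
cat > lid.py <<'E'
from h import *
import sys,json,os
def step(th,dr,v=.08):
    er=np.array([-np.cos(th+A0)*np.cos(PSI),-np.cos(th+A0)*np.sin(PSI),np.sin(th+A0)])
    et=np.array([np.sin(th+A0)*np.cos(PSI),np.sin(th+A0)*np.sin(PSI),np.cos(th+A0)])
    robot.move_linear(handle(th)+dr*er,velocity=v)
    s=robot.get_state();F=s['force']
    print(round(s['time'],2),'th%.3f dr%.4f'%(th,dr),(s['ee_pos']-handle(th)).round(4),'Fr %.1f Ft %.1f'%(F@er,F@et),F.round(1),round(s['opening'],4),flush=True)
    return F@er
E
python3 - <<'E'
from lid import *
step(.722,.003,.03)
step(.722,.006,.03)
E
```

```text
9.77 th0.722 dr0.0030 [ 0.0003 -0.0035  0.0022] Fr 12.4 Ft -1.8 [ -0.4 -10.3   7. ] 0.0109
10.02 th0.722 dr0.0060 [ 0.0002 -0.0027  0.0034] Fr -12.6 Ft -1.9 [ 8.   7.8 -9.9] 0.0112
```

```bash
python3 - <<'E'
from lid import *
dr=.0045
for th in np.arange(.80,1.83,.1):
    Fr=step(th,dr)
    if abs(Fr)>35: break
    dr+=np.clip(.00011*Fr,-.003,.003)
print(dr)
E
```

```text
10.43 th0.800 dr0.0045 [ 0.0005 -0.0031  0.0038] Fr 6.7 Ft 0.2 [ 2.4 -4.4  5. ] 0.011
10.92 th0.900 dr0.0052 [ 0.0006 -0.0032  0.0049] Fr 9.0 Ft 1.3 [ 1.8 -4.4  7.9] 0.0112
11.4 th1.000 dr0.0062 [ 0.0008 -0.0032  0.0062] Fr 10.7 Ft 1.4 [ 2.4 -4.5  9.8] 0.0109
11.89 th1.100 dr0.0074 [ 0.0009 -0.0028  0.0076] Fr 8.3 Ft 2.0 [ 5.7 -1.9  8.4] 0.0113
12.38 th1.200 dr0.0083 [ 0.0011 -0.0023  0.0087] Fr 7.4 Ft 1.6 [ 6.4 -1.2  7.5] 0.0108
12.88 th1.300 dr0.0091 [ 0.0011 -0.0015  0.0097] Fr 6.3 Ft 2.8 [7.2 1.  6.8] 0.011
13.37 th1.400 dr0.0098 [ 0.0011 -0.0006  0.0103] Fr 2.3 Ft 2.3 [9.5 1.7 2.7] 0.0111
13.86 th1.500 dr0.0101 [0.0012 0.0003 0.0105] Fr 2.2 Ft 2.3 [10.4  1.9  2.3] 0.0109
14.35 th1.600 dr0.0103 [0.0012 0.0013 0.0106] Fr 2.1 Ft 2.5 [11.   2.3  2. ] 0.0109
14.84 th1.700 dr0.0106 [0.0012 0.0023 0.0105] Fr 1.8 Ft 2.5 [11.6  2.4  1.4] 0.0114
15.33 th1.800 dr0.0108 [0.0013 0.0033 0.0103] Fr -0.4 Ft 3.2 [11.6  2.7 -1.2] 0.0108
0.01071756095856247
```

```bash
python3 - <<'E'
from lid import *
step(1.86,.0107);step(1.915,.0107,.04)
c,b=snap('scene','s2',crop=(220,20,440,200),scale=3.5)
c,b=snap('top','t2',crop=(80,180,320,360),scale=3.3)
E
```

```text
15.69 th1.860 dr0.0107 [0.0013 0.0038 0.01  ] Fr -0.3 Ft 3.5 [12.3  2.9 -1.3] 0.0111
16.22 th1.915 dr0.0107 [0.001  0.0042 0.0097] Fr -0.1 Ft 3.7 [ 9.4  3.2 -1.4] 0.0114
```

View pics/s2.png

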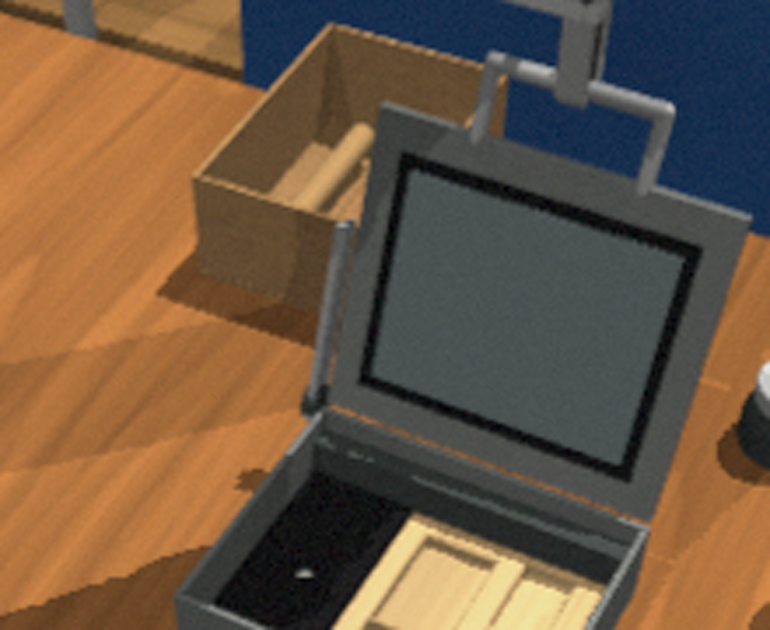

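View pics/t2.png

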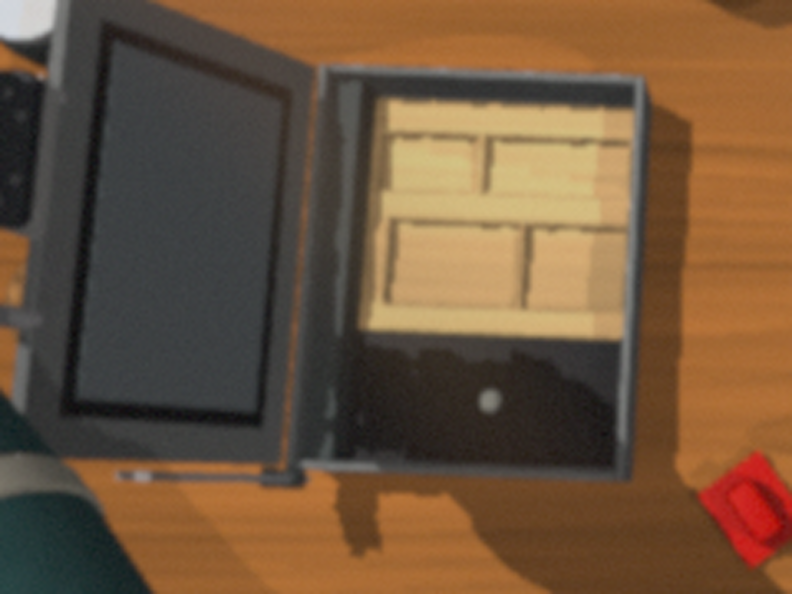

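```bash
python3 - <<'E'
from lid import *
robot.gripper_to(0.04)
s=robot.get_state();p=s['ee_pos'];print(p,s['force'].round(1))
robot.move_linear(p+[0,0,.07],velocity=.1)
robot.move_linear(p+[0,-.12,.10],velocity=.2)
robot.move_ptp([.42,-.30,.35],down(PSI))
s=robot.get_state();print(s['time'],s['qpos'].round(2),s['force'])
snap('scene','s3',crop=(220,20,440,200),scale=3.5)
snap('top','t3',crop=(40,160,320,360),scale=2.8)
cv2.imwrite('pics/t3full.png',np.load('pics/t3.npy'))
E
```

```text
[0.55532655 0.39505922 0.32645183] [ 0.1 -0.6  0.1]
20.7083 [ 0.51  0.12  0.06  1.71 -0.01  1.31  2.11] [ 0.15954186  0.87831558 -0.98618317]
```

View pics/s3.png

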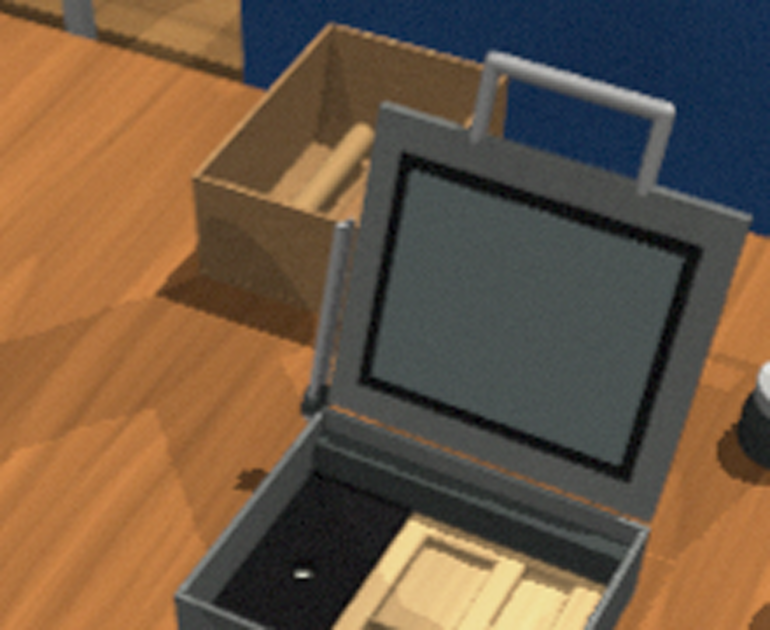

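View pics/t3.png

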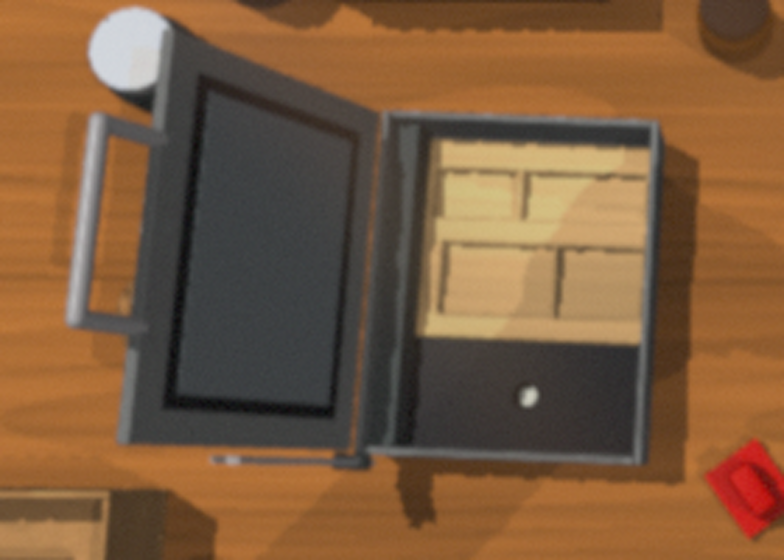

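View pics/t3full.png

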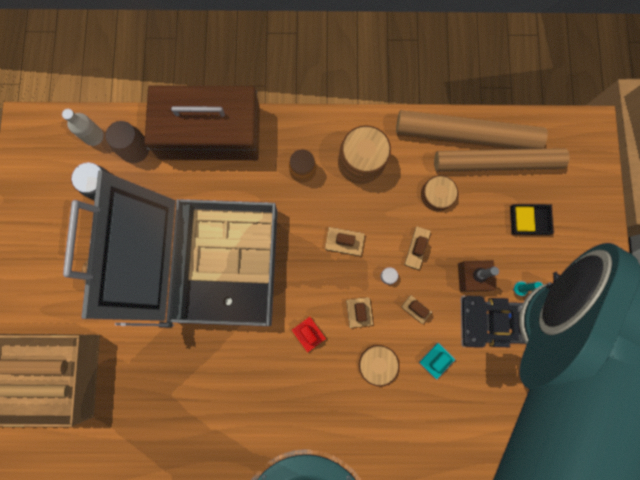

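```bash
python3 - <<'E'
from h import *
t=cam('top');s=cam('scene')
B=lambda u,v:(40+u/2.8,160+v/2.8)
C=lambda u,v:(220+u/3.5,20+v/3.5)
P={}
for n,b,c in [('h_near',(75,322),(495,60)),('h_far',(97,117),(668,108)),('free_near',(122,440),(383,104)),('free_far',(168,30),(748,215)),('fin_base',(365,462),(313,402)),('fin_tip',(213,460),(345,226))]:
    P[n],e=tri(t,B(*b),s,C(*c)); print(n,P[n].round(4),round(e,4))
rim=onplane(t,[B(384,114),B(659,122),B(642,462),B(366,450)],.07); print(rim.round(4))
print([np.linalg.norm(rim[i]-rim[(i+1)%4]).round(4) for i in range(4)], rim.mean(0))
cx=(rim[0]-rim[1])+(rim[3]-rim[2]); cy=(rim[3]-rim[0])+(rim[2]-rim[1])
print(np.arctan2(cx[1],cx[0])-np.pi/2,np.arctan2(cy[1],cy[0])-np.pi)
psi=np.arctan2(cx[1],cx[0]);X=np.array([np.cos(psi),np.sin(psi)])
hinge=rim.mean(0)[:2]+.11*X;print(hinge)
for n in ('h_near','h_far','free_near','free_far'):
    d=P[n][:2]-hinge; print(n,np.degrees(np.arctan2(P[n][2]-.07,-d@X)),np.hypot(P[n][2]-.07,d@X))
d=P['fin_tip']-P['fin_base'];print('fin',np.degrees(np.arctan2(d[2],-d[:2]@X)))
# project model handle ends at angles
for deg in (108,110,112):
    a=np.radians(deg)+A0;r=np.hypot(.264,.006)
    for sy in (-.06,.06):
        Y=np.array([-X[1],X[0]]);q=np.r_[hinge-X*r*np.cos(a)+Y*sy,.07+r*np.sin(a)]
        u=proj(t,q)[0];v=proj(s,q)[0];print(deg,sy,((u-[40,160])*2.8).round(),((v-[220,20])*3.5).round())
E
```

```text
h_near [0.4963 0.3982 0.314 ] 0.0025
h_far [0.6185 0.3922 0.3186] 0.0008
free_near [0.426  0.3824 0.2728] 0.0014
free_far [0.6872 0.3732 0.275 ] 0.0006
fin_base [0.4144 0.2899 0.0764] 0.0039
fin_tip [0.4122 0.3576 0.1884] 0.0054
[[0.6845 0.2897 0.07  ]
 [0.6795 0.0721 0.07  ]
 [0.4142 0.0802 0.07  ]
 [0.4218 0.2902 0.07  ]]
[np.float64(0.2177), np.float64(0.2654), np.float64(0.2102), np.float64(0.2626)] [0.54998775 0.18306297 0.07      ]
-0.029527342365784248 -0.016191681361821697
[0.55323528 0.29301503]
h_near 112.96572175273808 0.2650287817755338
h_far 112.12356572639422 0.26833533047079294
free_near 112.87942378028615 0.22014418466523827
free_far 112.30934727464312 0.22154586018443456
fin 121.15009658475897
108 -0.06 [119. 122.] [657. 117.]
108 0.06 [ 97. 320.] [483.  66.]
110 -0.06 [107. 123.] [661. 115.]
110 0.06 [ 85. 320.] [489.  64.]
112 -0.06 [ 96. 124.] [665. 113.]
112 0.06 [ 73. 320.] [494.  62.]
```

```bash
python3 - <<'E'
from h import *
for yaw in (PSI+np.pi/2,PSI-np.pi/2):
    q=robot.ik([.55,.17,.36],down(yaw));print(yaw,None if q is None else q.round(2))
yaw=PSI+np.pi/2
q=robot.ik([.55,.17,.36],down(yaw))
robot.move_ptp([.55,.17,.36],down(yaw))
robot.gripper_to(.06)
robot.pause(.3)
snap('wrist','w2')
c=cam('wrist');print(ray(c,[[320,240]]),robot.get_state()['time'])
np.savez('pics/w2cam.npz',**c)
E
```

```text
3.117592653589793 [ 0.03  0.27 -0.48  1.54  0.12  1.36  2.66]
-0.02400000000000002 [-0.09  0.25 -0.32  1.55  0.08  1.36 -0.45]
(array([0.54894572, 0.08821712, 0.52127215]), array([[ 0.01291254,  0.30134081, -0.95342907]])) 23.4583
```

View pics/w2.png

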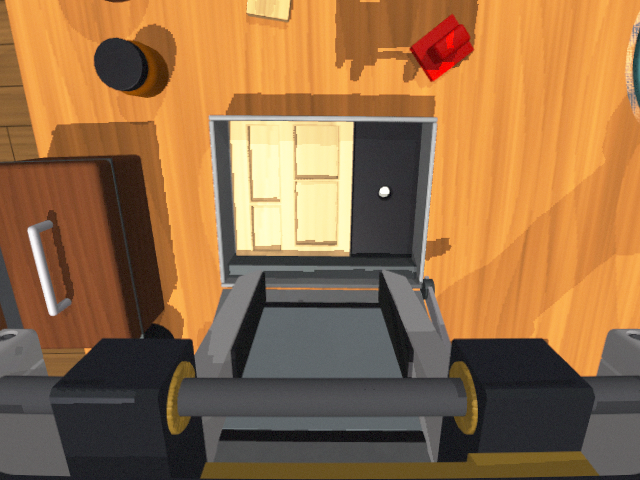

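```bash
python3 - <<'E'
import numpy as np,cv2
b=np.load('pics/w2.npy')
cv2.imwrite('pics/w2z.png',cv2.resize(b[105:300,200:450],None,fx=3.07,fy=3.07,interpolation=cv2.INTER_CUBIC))
E
```

```text
(no output)
```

View pics/w2z.png

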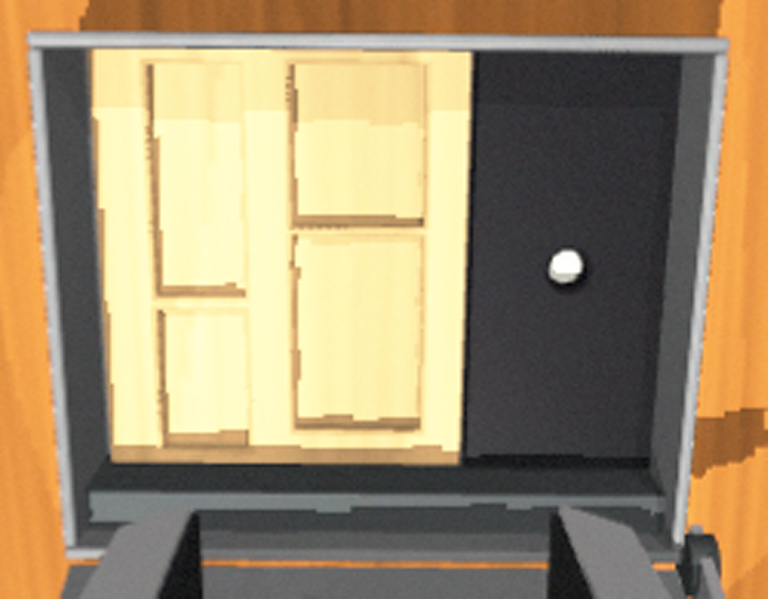

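```bash
python3 - <<'E'
from h import *
c=dict(np.load('pics/w2cam.npz'))
Z=lambda L:[(200+u/3.07,105+v/3.07) for u,v in L]
rim=onplane(c,Z([(30,33),(728,40),(684,547),(65,552)]),.07);print(rim[:,:2].round(4))
print([np.linalg.norm(rim[i]-rim[(i+1)%4]).round(4) for i in range(4)])
S={'NL':[(146,62),(244,62),(246,297),(156,297)],'NS':[(158,308),(247,308),(249,446),(164,446)],'BS':[(289,62),(425,62),(425,227),(291,227)],'BL':[(291,234),(422,234),(420,430),(295,430)]}
for n,L in S.items():
    p=onplane(c,Z(L),.026)[:,:2]
    w=(np.linalg.norm(p[0]-p[1])+np.linalg.norm(p[2]-p[3]))/2;l=(np.linalg.norm(p[1]-p[2])+np.linalg.norm(p[3]-p[0]))/2
    ax=(p[3]-p[0]+p[2]-p[1]);print(n,p.mean(0).round(4),'l %.4f w %.4f'%(l,w),'psi-90 %.4f'%(np.arctan2(ax[1],ax[0])-np.pi/2))
tr=onplane(c,Z([(93,50),(472,50),(460,465),(112,462)]),.026)[:,:2];print(tr.round(4))
print('button',onplane(c,Z([(566,266)]),.018))
E
```

```text
[[0.6805 0.0749]
 [0.4136 0.0839]
 [0.4195 0.2945]
 [0.6887 0.2905]]
[np.float64(0.2671), np.float64(0.2107), np.float64(0.2692), np.float64(0.2157)]
NL [0.6268 0.1376] l 0.1009 w 0.0408 psi-90 -0.0409
NS [0.6298 0.2257] l 0.0653 w 0.0397 psi-90 -0.0385
BS [0.5572 0.1237] l 0.0696 w 0.0580 psi-90 -0.0220
BL [0.5598 0.2069] l 0.0906 w 0.0576 psi-90 -0.0235
[[0.6674 0.0812]
 [0.508  0.0852]
 [0.5136 0.2705]
 [0.6757 0.2651]]
button [[0.46512596 0.17944035 0.018     ]]
```

```bash
python3 - <<'E'
import numpy as np,cv2
b=np.load('pics/t3.npy')
cv2.imwrite('pics/t3z.png',cv2.resize(b[195:330,180:290],None,fx=5,fy=4.4,interpolation=cv2.INTER_CUBIC))
b=np.load('pics/t3.npy');print(b.shape)
E
```

```text
(480, 640, 3)
```

View pics/t3z.png

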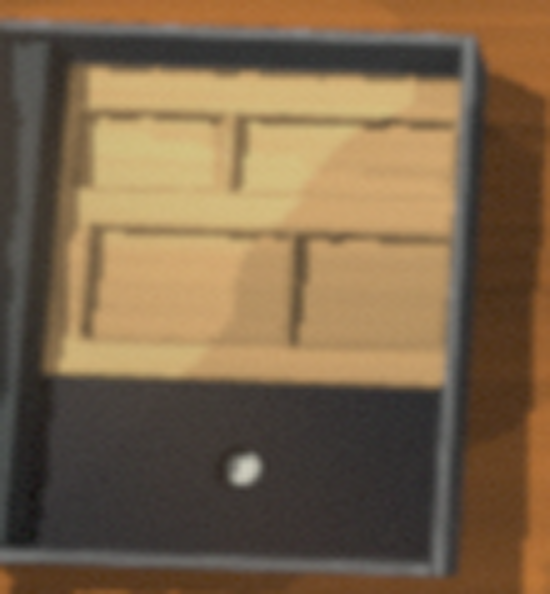

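```bash
python3 - <<'E'
from h import *
t=cam('top')
Z=lambda L:[(180+u/5-.4,195+v/4.4-.4) for u,v in L]
S={'NS':[(88,113),(221,115),(220,190),(78,188)],'BL':[(86,226),(291,232),(288,345),(82,340)]}
for n,L in S.items():
    p=onplane(t,Z(L),.026)[:,:2];print(n,p.mean(0).round(4),np.linalg.norm(p[0]-p[1]).round(4),np.linalg.norm(p[2]-p[3]).round(4),np.linalg.norm(p[1]-p[2]).round(4))
print('button',onplane(t,Z([(245,468)]),.018))
print('rim front',onplane(t,Z([(479,40),(453,574)]),.07))
E
```

```text
NS [0.6296 0.2239] 0.061 0.0648 0.0397
BL [0.5595 0.2053] 0.0933 0.0929 0.0586
button [[0.46665147 0.17711913 0.018     ]]
rim front [[0.67922137 0.07201317 0.07      ]
 [0.4140651  0.07822807 0.07      ]]
```

```bash
python3 - <<'E'
from h import *
t=cam('top')
Z=lambda L:[(270+u/2.9-.4,180+v/2.8-.4) for u,v in L]
S={'A':[(168,130),(275,150),(267,213),(160,195)],'B':[(425,130),(466,142),(435,250),(392,235)],'C':[(222,337),(290,328),(299,407),(232,414)],'D':[(408,325),(470,368),(447,402),(384,352)]}
for n,L in S.items():
    p=onplane(t,Z(L),.014)[:,:2]
    e=[p[1]-p[0]+p[2]-p[3],p[3]-p[0]+p[2]-p[1]];l=[np.linalg.norm(x)/2 for x in e];k=int(np.argmax(l))
    print(n,p.mean(0).round(4),np.round(l,4),'len dir',np.arctan2(e[k][1],e[k][0]).round(3))
print('stylus flange',onplane(t,Z([(612,265)]),.055),onplane(t,Z([(652,253)]),.139))
# rows of wrist cam rel to tool
E
```

```text
A [ 0.6059 -0.0848] [0.0863 0.0539] len dir -1.749
B [ 0.5929 -0.2531] [0.0348 0.093 ] len dir 2.837
C [ 0.4435 -0.1177] [0.0529 0.0625] len dir -3.032
D [ 0.4521 -0.2472] [0.0602 0.031 ] len dir -2.229
stylus flange [[ 0.52700085 -0.38061779  0.055     ]] [[ 0.52747357 -0.37968802  0.139     ]]
```

```bash
cat >> h.py <<'E'
PSI=np.pi/2-.031
SLOT={'NL':(.6268,.1366),'NS':(.6298,.2248),'BS':(.5572,.1227),'BL':(.5598,.2060)}
SIZE={'NL':(.094,.034),'NS':(.060,.034),'BS':(.062,.052),'BL':(.084,.052)}
BUT=(.4658,.178)
PY=PSI-np.pi/2
def gyaw(L):
    y=L+np.pi/2
    while y-PY>np.pi/2: y-=np.pi
    while y-PY<=-np.pi/2: y+=np.pi
    return y
E
python3 - <<'E'
from h import *
y=gyaw(-1.749)
robot.move_ptp([.6059,-.0848,.20],down(y)); robot.gripper_to(.05)
c,b=snap('wrist','wA');np.savez('pics/wAcam.npz',**c)
s=robot.get_state();print(s['time'],s['qpos'].round(2),s['ee_pos'])
print(proj(c,[[.6059,-.0848,.014]]))
E
```

```text
25.9167 [-0.65  0.66  1.08  1.7  -0.62  1.18  0.42] [ 0.60589769 -0.08482502  0.20000748]
[[320.59463257 213.54963563]]
```

View pics/wA.png

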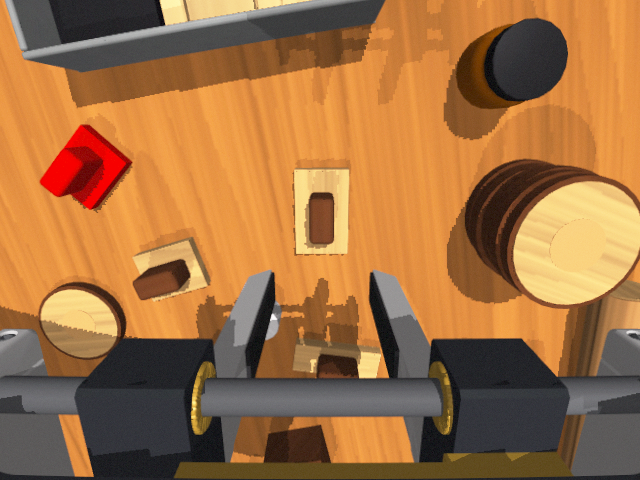

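```bash
cat >> h.py <<'E'
def measure(c,b,xy,size,fn=None,win=75):
    hsv=cv2.cvtColor(b,cv2.COLOR_BGR2HSV);u0,v0=proj(c,[[xy[0],xy[1],.014]])[0]
    best=None
    m=cv2.inRange(hsv,(14,50,60),(30,135,255))
    w=np.zeros_like(m);cv2.rectangle(w,(int(u0-win),int(v0-win)),(int(u0+win),int(v0+win)),255,-1);m&=w
    m=cv2.morphologyEx(m,cv2.MORPH_OPEN,np.ones((3,3),np.uint8))
    n,lab,st,ce=cv2.connectedComponentsWithStats(m)
    out=[]
    for i in range(1,n):
        if st[i,4]<150: continue
        p=np.argwhere(lab==i)[:,::-1].astype(float)
        out.append((st[i,4],p))
    out.sort(key=lambda a:-a[0])
    # merge pieces of the same base: blobs whose centre is near the biggest
    P=out[0][1]
    for a,p in out[1:]:
        if np.linalg.norm(p.mean(0)-P.mean(0))<40: P=np.r_[P,p]
    hull=cv2.convexHull(P.astype(np.int32)).reshape(-1,2).astype(float)
    g=onplane(c,hull,.014)[:,:2]
    (cx,cy),(w_,h_),a=cv2.minAreaRect((g*1e4).astype(np.float32))
    a=np.radians(a)
    if w_<h_: w_,h_=h_,w_;a+=np.pi/2
    if fn:
        v=b.copy();cv2.polylines(v,[hull.astype(np.int32)],True,(255,0,255),1);cv2.imwrite('pics/'+fn+'.png',v)
    return np.array([cx,cy])/1e4,(w_/1e4,h_/1e4),a
E
python3 - <<'E'
from h import *
c=dict(np.load('pics/wAcam.npz'));b=np.load('pics/wA.npy')
hsv=cv2.cvtColor(b,cv2.COLOR_BGR2HSV)
for u,v in [(300,180),(340,200),(330,247),(320,160),(310,270),(280,210),(360,220)]: print((u,v),hsv[v,u])
print(measure(c,b,(.6059,-.0848),SIZE['BL'],'mA'))
t=cam('top');b=cv2.imread('pics/t3full.png');hsv=cv2.cvtColor(b,cv2.COLOR_BGR2HSV)
for k,xy in dict(BL=(.6059,-.0848),NL=(.5929,-.2531),BS=(.4435,-.1177),NS=(.4521,-.2472)).items(): print(k,measure(t,b,xy,SIZE[k],win=26))
E
```

```text
(300, 180) [ 22 112 252]
(340, 200) [ 20 123 247]
(330, 247) [ 21 115 249]
(320, 160) [ 14 180 230]
(310, 270) [ 15 178 238]
(280, 210) [ 16 180 235]
(360, 220) [ 15 183 235]
(array([ 0.60670234, -0.08327914]), (0.0843486083984375, 0.05139415283203125), np.float64(1.3939640283102892))
BL (array([ 0.60527095, -0.08451167]), (0.08236130981445312, 0.05129307250976563), np.float64(1.3956134571314298))
NL (array([ 0.59129404, -0.25175806]), (0.09294078369140625, 0.035260275268554686), np.float64(2.826801153788029))
BS (array([ 0.44342607, -0.11741062]), (0.06078286743164062, 0.0513752685546875), np.float64(0.12861819708321745))
NS (array([ 0.449404  , -0.24395171]), (0.060742584228515625, 0.030758578491210938), np.float64(0.7810673974117887))
```

```bash
cat >> h.py <<'E'
GZ=.038
def near(xy,yaw):
    az=np.arctan2(xy[1],xy[0]); robot.goto_joints([-az,.417,0,1.614,0,1.111,yaw-az])
def st(msg=''):
    s=robot.get_state();print(msg,'t%.2f'%s['time'],s['ee_pos'].round(4),'F',s['force'].round(1),'op %.4f'%s['opening'],'q',s['qpos'].round(2),flush=True);return s
def pick(xy,L):
    y=gyaw(L);xy=np.array(xy)
    robot.gripper_to(.046)
    robot.move_ptp([*xy,.11],down(y))
    hit=robot.move_linear([*xy,GZ],velocity=.1,threshold=8);st('down %s'%hit)
    if hit: return False
    robot.gripper_to(0.0);s=st('grip')
    robot.move_linear([*xy,.16],velocity=.2)
    return abs(s['opening']-.022)<.004
def place(k):
    x,y=SLOT[k]
    near((x,y),PY)
    robot.move_ptp([x,y,.13],down(PY))
    robot.move_linear([x,y,.078],velocity=.15);s=st('above')
    hit=robot.move_linear([x,y,GZ+.016+.0005],velocity=.04,threshold=8);st('in %s'%hit)
    return hit
def release(k):
    x,y=SLOT[k]
    robot.gripper_to(.036);s=st('rel');p=s['ee_pos']
    robot.move_linear([p[0],p[1],.16],velocity=.2)
E
python3 - <<'E'
from h import *
xy=(.606,-.0839);L=1.395
near(xy,gyaw(L));st()
print(pick(xy,L));st()
E
```

```text
t27.20 [ 0.6136 -0.116   0.2239] F [ 0.8  0.6 -0.2] op 0.0502 q [ 0.14  0.42  0.    1.61 -0.    1.11 -0.04]
down True t28.55 [ 0.6069 -0.0843  0.0687] F [-6.7  0.8 27.2] op 0.0463 q [ 0.1   0.58 -0.01  1.76  0.01  0.8  -0.1 ]
False
 t28.55 [ 0.6069 -0.0843  0.0687] F [-6.7  0.8 27.2] op 0.0463 q [ 0.1   0.58 -0.01  1.76  0.01  0.8  -0.1 ]
```

```bash
python3 - <<'E'
from h import *
c,b=snap('wrist','w4'); print(proj(c,[[.606,-.0839,.05]]))
snap('scene','s4',crop=(180,140,420,340),scale=3)
E
```

```text
[[318.09765627 286.2329694 ]]
```

View pics/w4.png

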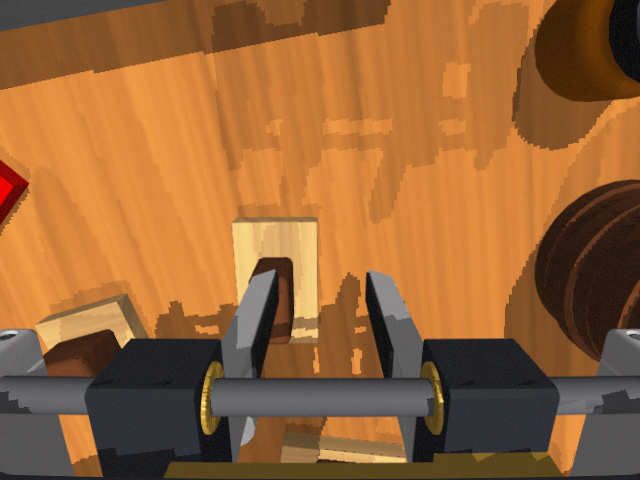

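View pics/s4.png

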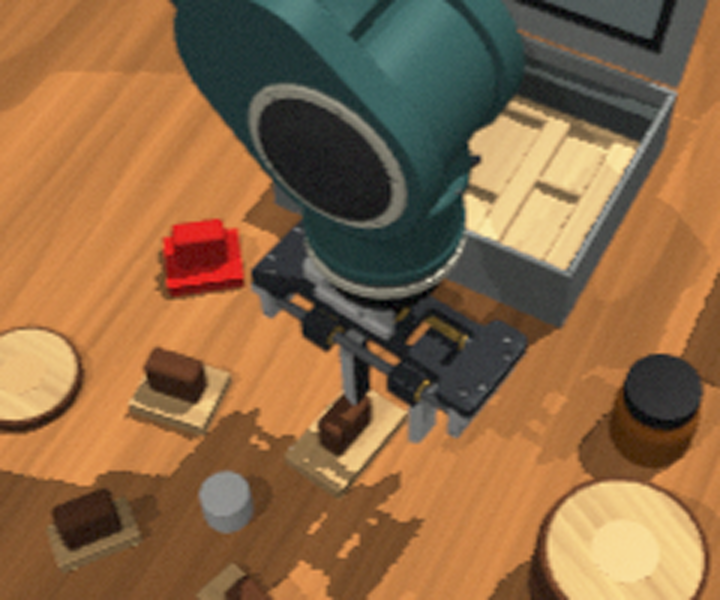

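```bash
python3 - <<'E'
from h import *
s=st();p=s['ee_pos']
robot.move_linear([p[0],p[1],.20],velocity=.15)
c,b=snap('wrist','w5')
r=measure(c,b,(.58,-.084),SIZE['BL'],'m5');print('wrist',r)
c,b=snap('top','t5')
for k,xy in dict(BL=(.58,-.0848),NL=(.5929,-.2531),BS=(.4435,-.1177),NS=(.4521,-.2472)).items():
    try: print(k,measure(c,b,xy,SIZE[k],win=26))
    except Exception as e: print(k,e)
E
```

```text
t28.65 [ 0.6069 -0.0843  0.069 ] F [-5.4  0.6 22.3] op 0.0462 q [ 0.1   0.58 -0.01  1.76  0.01  0.8  -0.1 ]
wrist (array([ 0.57694766, -0.09386317]), (0.08519282836914062, 0.05136546020507812), np.float64(1.3991203076548462))
BL list index out of range
NL list index out of range
BS list index out of range
NS list index out of range
```

View pics/m5.png

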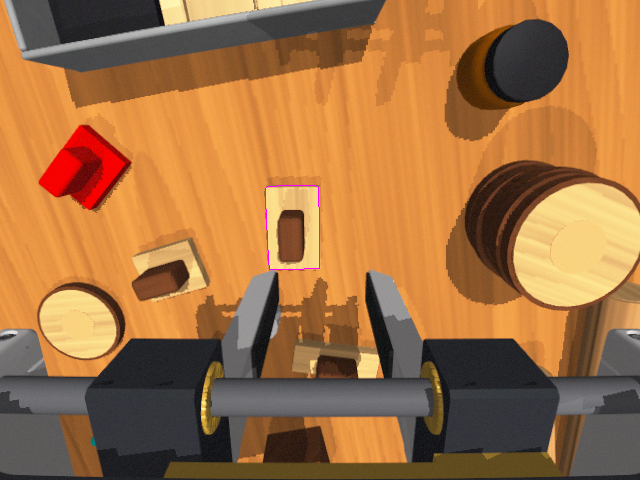

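View pics/t5.png

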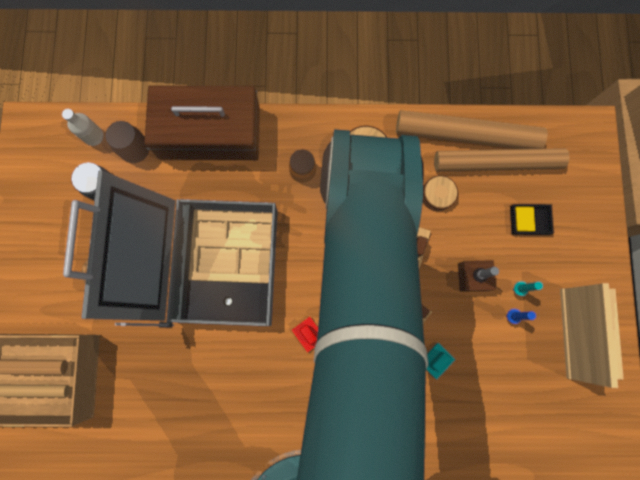

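```bash
python3 - <<'E'
from h import *
ok=pick((.5763,-.0944),1.397);st('up');print(ok)
if ok:
    h=place('BL')
    if not h: release('BL')
    snap('wrist','w6')
E
```

```text
down False t31.33 [ 0.5767 -0.0944  0.0386] F [-0.7 -0.7  0.7] op 0.0459 q [ 0.12  0.58 -0.01  1.85  0.01  0.71 -0.07]
grip t31.83 [ 0.5764 -0.0944  0.0383] F [-1.1  0.7  5.1] op 0.0217 q [ 0.12  0.58 -0.01  1.85  0.01  0.71 -0.07]
up t32.59 [ 0.5757 -0.0943  0.1588] F [ 1.  -0.7 -2. ] op 0.0214 q [ 0.12  0.41 -0.01  1.78  0.    0.95 -0.07]
True
above t34.70 [0.5608 0.2058 0.0791] F [ 0.  -0.2 -1.7] op 0.0219 q [-0.39  0.54 -0.01  1.8   0.01  0.8  -0.44]
in True t35.29 [0.5594 0.2059 0.0542] F [-1.4  0.   6.9] op 0.0215 q [-0.39  0.58 -0.01  1.81  0.01  0.76 -0.44]
```

View pics/w6.png

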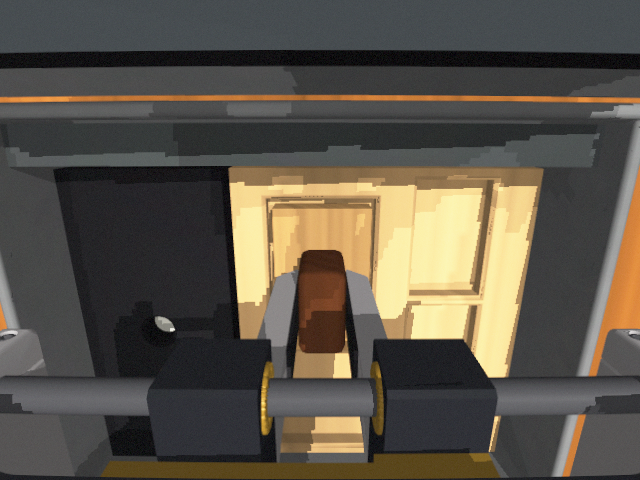

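```bash
python3 - <<'E'
from h import *
release('BL')
xy=(.592,-.2525);L=2.827
near(xy,gyaw(L))
robot.move_ptp([*xy,.20],down(gyaw(L)));robot.gripper_to(.046)
c,b=snap('wrist','w7');st()
print(proj(c,[[*xy,.014]]),measure(c,b,xy,SIZE['NL'],'m7'))
c,b=snap('top','t7')
E
```

```text
rel t35.80 [0.559  0.2056 0.0537] F [-0.3 -1.  -0.5] op 0.0355 q [-0.39  0.58 -0.01  1.81  0.01  0.76 -0.44]
 t39.12 [ 0.5919 -0.2528  0.2003] F [ 0.3 -0.2  0.3] op 0.0460 q [ 0.36  0.47 -0.01  1.59  0.    1.08  1.61]
[[321.32514065 211.60431527]] (array([ 0.59275127, -0.25227319]), (0.0943677490234375, 0.0334742919921875), np.float64(2.826164125655282))
```

View pics/m7.png

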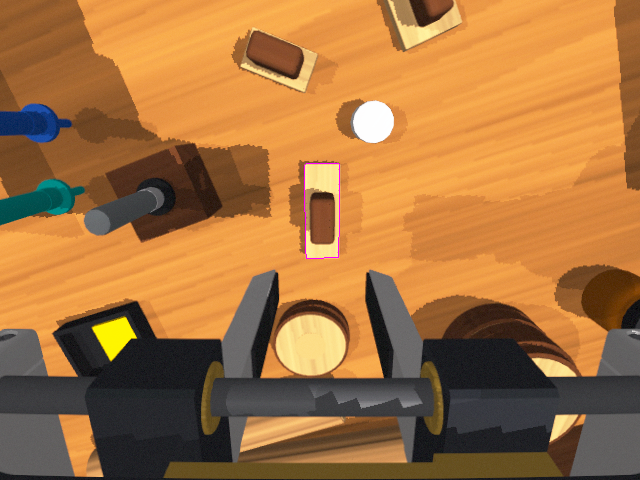

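View pics/t7.png

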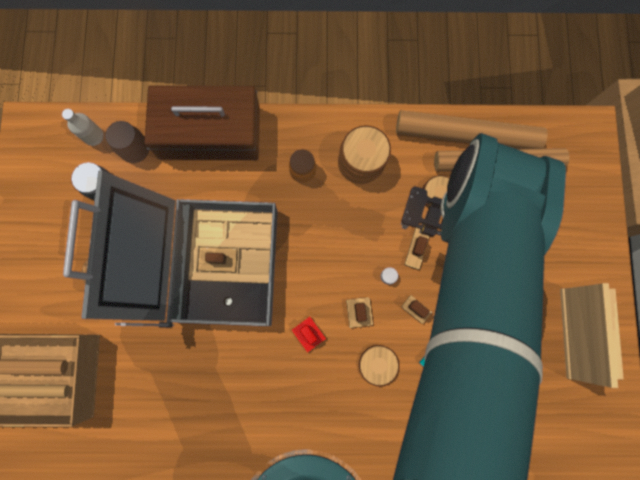

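```bash
python3 - <<'E'
from h import *
ok=pick((.5922,-.2523),2.826);print(ok)
if ok:
    h=place('NL'); s=robot.get_state()
    if s['ee_pos'][2]<.0555:
        release('NL')
        xy=(.4434,-.1175);L=.1286
        near(xy,gyaw(L)); robot.move_ptp([*xy,.20],down(gyaw(L)));robot.gripper_to(.046)
        c,b=snap('wrist','w8');st()
        print(proj(c,[[*xy,.014]]),measure(c,b,xy,SIZE['BS'],'m8'))
        c,b=snap('top','t8')
E
```

```text
down False t40.71 [ 0.5926 -0.2525  0.0386] F [0.2 1.5 0.7] op 0.0461 q [ 0.36  0.66 -0.01  1.69  0.01  0.79  1.6 ]
grip t41.21 [ 0.5923 -0.2524  0.0383] F [-0.5 -0.1  4.7] op 0.0219 q [ 0.36  0.66 -0.01  1.69  0.01  0.79  1.6 ]
True
above t44.64 [0.6276 0.1362 0.0795] F [-0.1 -0.  -0.5] op 0.0215 q [-0.25  0.61 -0.01  1.68  0.01  0.86 -0.3 ]
in True t45.23 [0.6263 0.1365 0.0542] F [-1.1  0.7  7.7] op 0.0216 q [-0.25  0.64 -0.01  1.69  0.01  0.81 -0.3 ]
rel t45.68 [0.6259 0.1364 0.0538] F [0.8 0.  0.8] op 0.0357 q [-0.25  0.64 -0.01  1.69  0.01  0.81 -0.3 ]
 t48.79 [ 0.4435 -0.1176  0.1999] F [ 0.5 -0.3  0.2] op 0.0460 q [ 0.22  0.15 -0.03  2.04  0.    0.96 -1.25]
[[321.96577925 214.34481565]] (array([ 0.44491108, -0.11670647]), (0.06253359375, 0.05098057861328125), np.float64(0.10796602365279026))
```

View pics/m8.png

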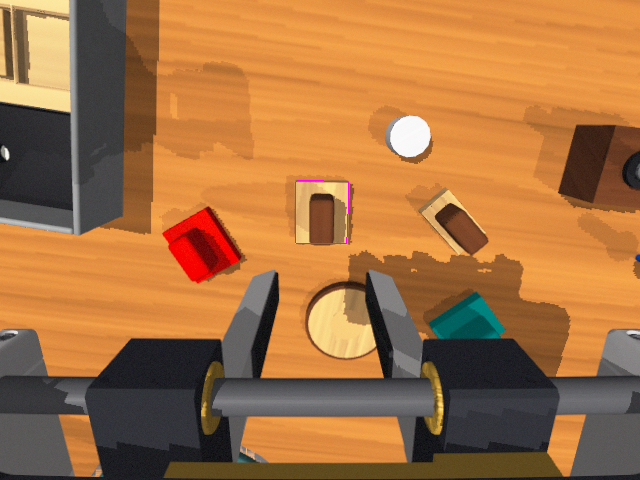

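View pics/t8.png

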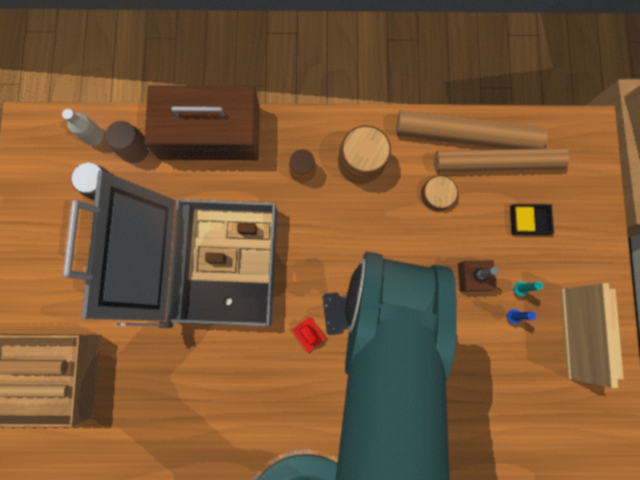

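```bash
python3 - <<'E'
from h import *
ok=pick((.4443,-.1172),.12);print(ok)
if ok:
    h=place('BS'); s=robot.get_state()
    if s['ee_pos'][2]<.0555:
        release('BS')
        xy=(.4500,-.2443);L=.785
        near(xy,gyaw(L)); robot.move_ptp([*xy,.20],down(gyaw(L)));robot.gripper_to(.046)
        c,b=snap('wrist','w9');st()
        print(proj(c,[[*xy,.014]]),measure(c,b,xy,SIZE['NS'],'m9'))
        c,b=snap('top','t9')
E
```

```text
down False t50.38 [ 0.4448 -0.1173  0.0386] F [-0.   0.4 -0.8] op 0.0462 q [ 0.21  0.42 -0.02  2.15  0.02  0.57 -1.28]
grip t50.88 [ 0.4444 -0.1173  0.0382] F [-2.2 -0.3  5.8] op 0.0221 q [ 0.21  0.42 -0.02  2.15  0.02  0.57 -1.28]
True
above t53.77 [0.558  0.1224 0.0788] F [ 0.3  0.  -1.5] op 0.0221 q [-0.26  0.5  -0.02  1.86  0.01  0.77 -0.31]
in True t54.36 [0.5568 0.1226 0.0542] F [-1.  -0.1  6.6] op 0.0216 q [-0.26  0.54 -0.02  1.88  0.01  0.73 -0.31]
rel t54.82 [0.5563 0.1225 0.0538] F [-0.6 -0.4 -0. ] op 0.0357 q [-0.26  0.54 -0.02  1.88  0.01  0.73 -0.31]
 t58.15 [ 0.4501 -0.2445  0.1999] F [ 0.1 -0.7 -0.4] op 0.0462 q [ 0.45  0.24 -0.02  1.92  0.01  0.98 -0.35]
[[320.95014382 214.08759315]] (array([ 0.45293784, -0.24492891]), (0.059418060302734374, 0.032136334228515626), np.float64(0.8895430751958144))
```

View pics/m9.png

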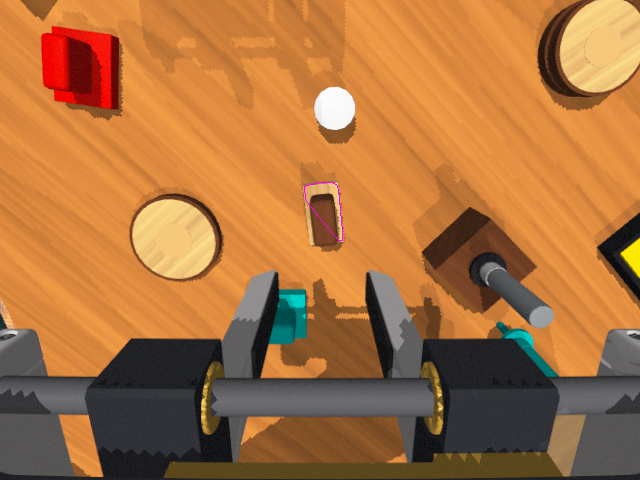

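View pics/t9.png

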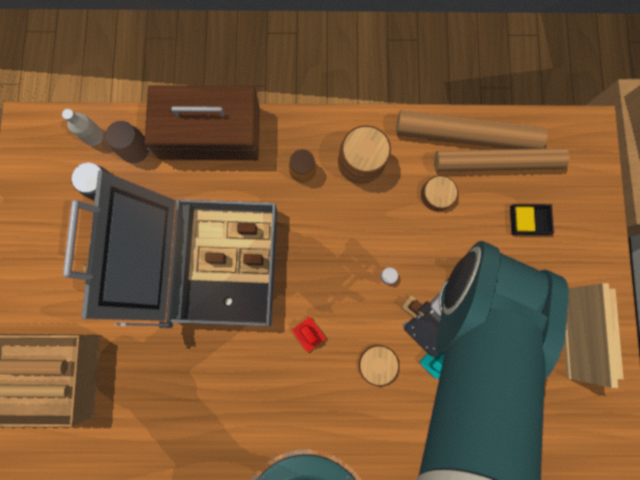

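```bash
python3 - <<'E'
from h import *
b=np.load('pics/w9.npy')
cv2.imwrite('pics/w9z.png',cv2.resize(b[170:260,280:370],None,fx=6,fy=6,interpolation=cv2.INTER_NEAREST))
E
```

```text
(no output)
```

View pics/w9z.png

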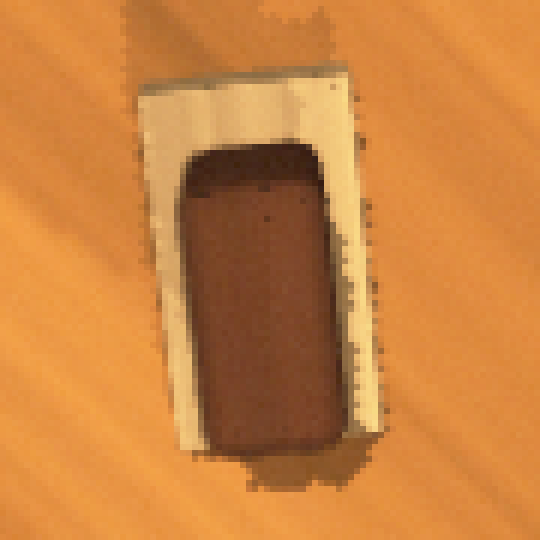

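```bash
python3 - <<'E'
from h import *
c=cam('wrist')
p=onplane(c,[(280+u/6-.4,170+v/6-.4) for u,v in [(140,92),(348,70),(382,432),(180,452)]],.014)[:,:2]
a=p[2]-p[1]+p[3]-p[0];w=p[1]-p[0]+p[2]-p[3]
L=np.arctan2(a[1],a[0]);print(p.mean(0),np.linalg.norm(a)/2,np.linalg.norm(w)/2,L,L+np.pi)
xy=p.mean(0)-[.0005,.0006]
L=np.arctan2(a[1],a[0])
ok=pick(xy,L);print(ok)
if ok:
    h=place('NS'); s=robot.get_state()
    if s['ee_pos'][2]<.0555: release('NS')
    robot.move_ptp([.55,.10,.30],down(PY))
    c,b=snap('wrist','w10')
E
```

```text
[ 0.45170654 -0.24576968] 0.06012570070679139 0.03325701090094444 -2.2563290990555966 0.8852635545341965
down False t59.73 [ 0.4516 -0.2466  0.0387] F [ 0.6  0.7 -0.6] op 0.0463 q [ 0.46  0.49 -0.03  2.02  0.02  0.63 -0.27]
grip t60.23 [ 0.4513 -0.2464  0.0383] F [-1.8  0.4  5.1] op 0.0219 q [ 0.46  0.49 -0.03  2.02  0.02  0.63 -0.27]
True
above t63.68 [0.6305 0.2245 0.0797] F [ 0.4  0.5 -1.3] op 0.0222 q [-0.38  0.65 -0.01  1.6   0.01  0.89 -0.43]
in True t64.27 [0.6293 0.2247 0.0542] F [-1.5 -0.9  7.2] op 0.0217 q [-0.38  0.68 -0.01  1.61  0.01  0.85 -0.43]
rel t64.72 [0.6289 0.2245 0.0537] F [ 0.1 -0.4 -0.6] op 0.0359 q [-0.38  0.68 -0.01  1.61  0.01  0.85 -0.43]
```

View pics/w10.png

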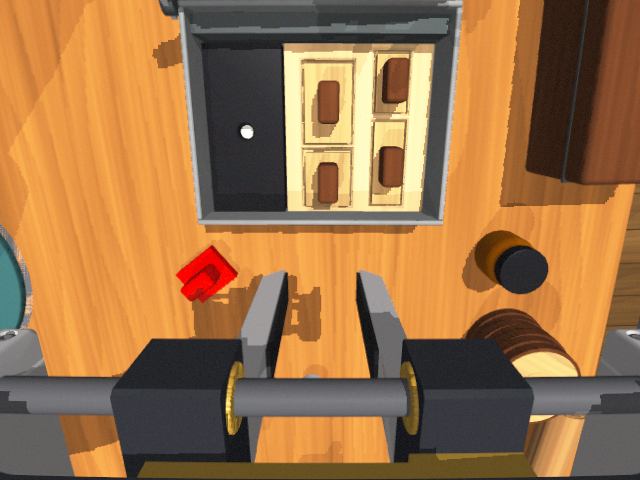

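```bash
python3 - <<'E'
from h import *
c=cam('wrist');b=np.load('pics/w10.npy')
g=cv2.cvtColor(b,cv2.COLOR_BGR2GRAY);w=g[118:146,232:262];ys,xs=np.nonzero(w>120);print('btn px',xs.mean()+232,ys.mean()+118,len(xs))
print('button',onplane(c,[(xs.mean()+232,ys.mean()+118)],.018))
cv2.imwrite('pics/w10z.png',cv2.resize(b[100:165,210:285],None,fx=8,fy=8,interpolation=cv2.INTER_NEAREST))
xy=(.527,-.380)
near(xy,0.0);robot.move_ptp([*xy,.25],down(0.0));robot.gripper_to(.05)
c,b=snap('wrist','w11');st();print(proj(c,[[*xy,.139],[*xy,.055],[*xy,.05]]));np.savez('pics/w11cam.npz',**c)
E
```

```text
btn px 246.72262773722628 131.37226277372264 137
button [[0.46586782 0.17871965 0.018     ]]
 t68.91 [ 0.5268 -0.3801  0.2499] F [-0.1  0.3  0.1] op 0.0499 q [ 0.58  0.44 -0.01  1.52  0.    1.18  0.57]
[[320.63653927 235.73860548]
 [320.81569719 211.10451463]
 [320.82390327 209.97693115]]
```

View pics/w10z.png

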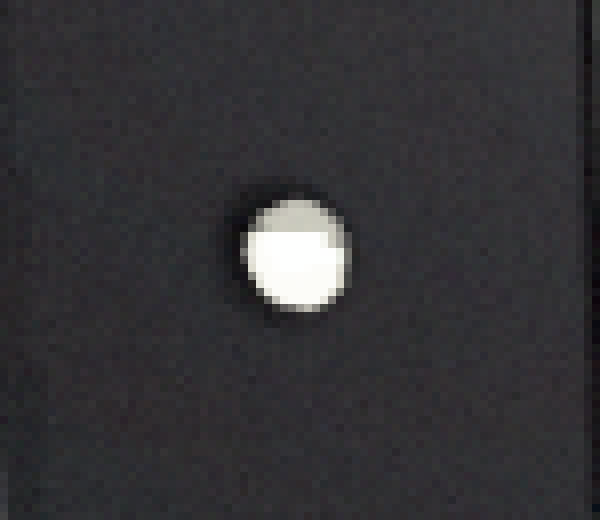

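View pics/w11.png

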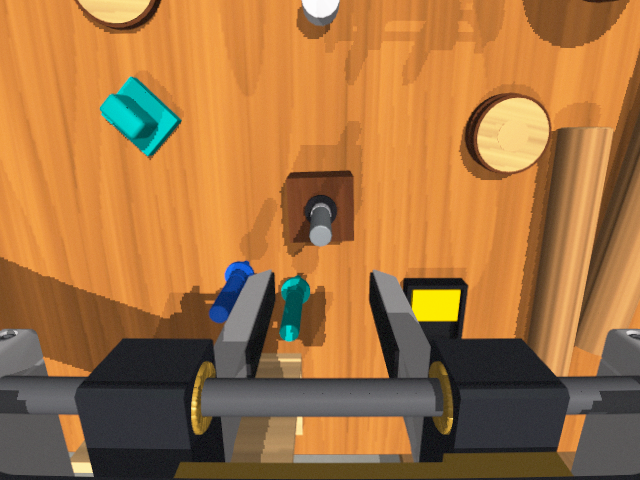

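```bash
python3 - <<'E'
from h import *
c=dict(np.load('pics/w11cam.npz'));b=np.load('pics/w11.npy')
cv2.imwrite('pics/w11z.png',cv2.resize(b[160:260,270:370],None,fx=6,fy=6,interpolation=cv2.INTER_NEAREST))
print(onplane(c,[(320,235)],.139))
E
```

```text
[[ 0.52650946 -0.37940355  0.139     ]]
```

View pics/w11z.png

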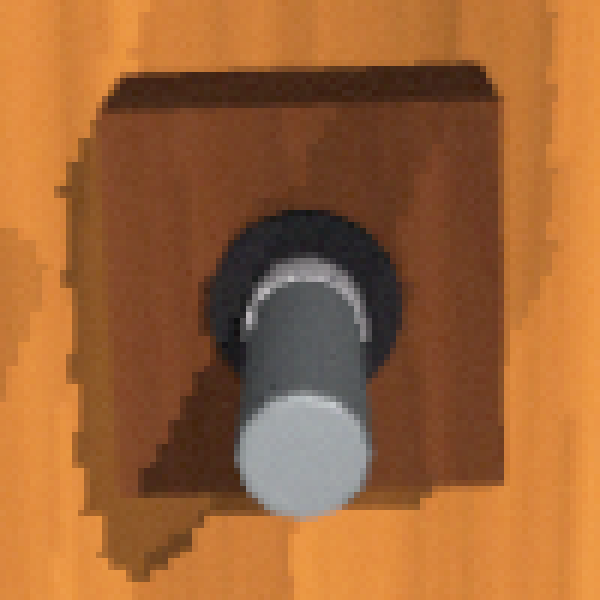

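```bash
python3 - <<'E'
from h import *
c=dict(np.load('pics/w11cam.npz'))
Z=lambda L:[(270+u/6-.4,160+v/6-.4) for u,v in L]
p=onplane(c,Z([(103,108),(503,100),(503,485),(116,492)]),.05);print(p.round(4),p.mean(0),(p[0]+p[2])/2)
print('top',onplane(c,Z([(304,455)]),.139),'flange',onplane(c,Z([(303,303)]),.055))
xy=(.527,-.380)
h=robot.move_linear([*xy,.105],velocity=.12,threshold=8);st('down %s'%h)
if not h:
    robot.gripper_to(0.0);st('grip')
    robot.move_linear([*xy,.20],velocity=.12);st('up')
    snap('scene','s12',crop=(100,280,300,440),scale=3.5)
E
```

```text
[[ 0.4937 -0.3475  0.05  ]
 [ 0.559  -0.3462  0.05  ]
 [ 0.5605 -0.4121  0.05  ]
 [ 0.4941 -0.4133  0.05  ]] [ 0.52681632 -0.37977974  0.05      ] [ 0.52709026 -0.37979281  0.05      ]
top [[ 0.52671471 -0.37975332  0.139     ]] flange [[ 0.52629239 -0.37897924  0.055     ]]
down False t70.27 [ 0.5273 -0.3802  0.1057] F [ 0.6 -0.6 -0.9] op 0.0500 q [ 0.59  0.59 -0.01  1.64  0.01  0.91  0.57]
grip t70.87 [ 0.527  -0.38    0.1051] F [-0.4 -0.6  1.2] op 0.0177 q [ 0.59  0.59 -0.01  1.64  0.01  0.91  0.57]
up t71.81 [ 0.5267 -0.3798  0.1992] F [-0.2 -0.6 -1.1] op 0.0177 q [ 0.58  0.48 -0.01  1.57  0.    1.09  0.57]
```

View pics/s12.png

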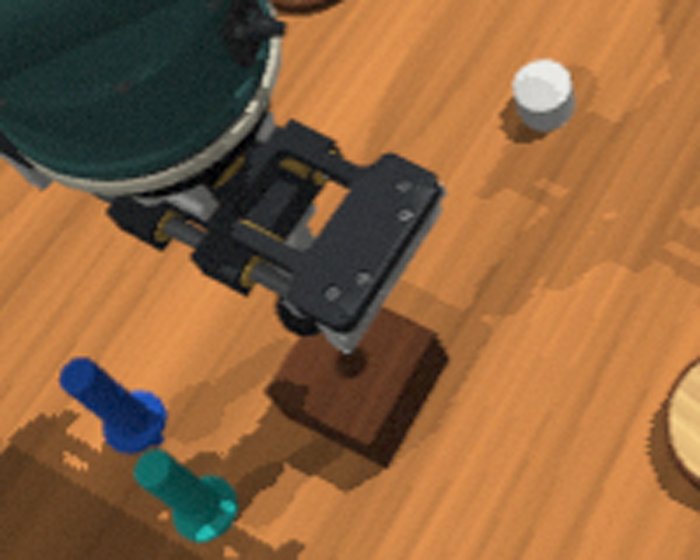

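```bash
python3 - <<'E'
from h import *
B=(.4659,.1783)
near(B,0.0)
robot.move_ptp([*B,.175],down(0.0))
robot.move_linear([*B,.126],velocity=.1);st('above')
snap('scene','s13',crop=(220,120,440,280),scale=3.5)
E
```

```text
above t75.18 [0.4663 0.1784 0.1263] F [ 0.5 -0.2  0.1] op 0.0175 q [-0.41  0.32 -0.02  2.01  0.01  0.81 -0.44]
```

View pics/s13.png

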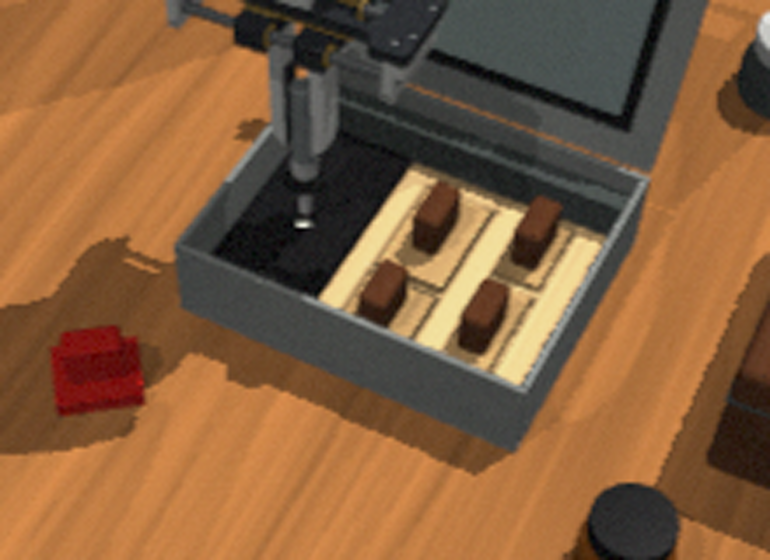

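Tip is right over the white button disc. Press.

```bash
python3 - <<'E'
from h import *
B=(.4659,.1783)
for z in (.112,.107,.104,.102,.1005,.0985):
    h=robot.move_linear([*B,z],velocity=.03,threshold=14);s=st('z%.4f %s'%(z,h))
    if h: break
E
```

```text
z0.1120 False t75.85 [0.4659 0.1783 0.112 ] F [-0.8 -0.  -0.3] op 0.0178 q [-0.41  0.34 -0.02  2.02  0.01  0.78 -0.44]
z0.1070 False t76.17 [0.4659 0.1783 0.1069] F [-0.3  0.  -0.1] op 0.0178 q [-0.41  0.35 -0.02  2.02  0.01  0.77 -0.44]
z0.1040 False t76.42 [0.466  0.1783 0.104 ] F [ 0.4 -0.5  2.3] op 0.0174 q [-0.41  0.36 -0.02  2.03  0.01  0.76 -0.44]
z0.1020 False t76.67 [0.466  0.1784 0.102 ] F [-0.   0.1  4.6] op 0.0172 q [-0.41  0.36 -0.02  2.03  0.01  0.75 -0.44]
z0.1005 False t76.92 [0.4665 0.1785 0.1015] F [-2.9 -1.7 21.5] op 0.0181 q [-0.41  0.36 -0.02  2.03  0.01  0.75 -0.44]
z0.0985 False t77.17 [0.4667 0.1789 0.1001] F [-5.5 -0.9 32.7] op 0.0181 q [-0.41  0.36 -0.02  2.03  0.01  0.75 -0.44]
```

```bash
python3 - <<'E'
from h import *
B=(.4659,.1783)
robot.pause(.4);st('held')
robot.move_linear([*B,.18],velocity=.1);st('up')
xy=(.527,-.380)
near(xy,0.0)
robot.move_ptp([*xy,.19],down(0.0));robot.move_linear([*xy,.150],velocity=.1);st('above')
snap('scene','s14',crop=(100,280,300,440),scale=3.5)
E
```

```text
held t77.57 [0.4666 0.1789 0.1001] F [-6.4 -0.6 32.1] op 0.0179 q [-0.41  0.36 -0.02  2.03  0.01  0.75 -0.44]
up t78.53 [0.4655 0.1781 0.1793] F [ 0.1 -0.1 -0.8] op 0.0172 q [-0.41  0.25 -0.02  1.97  0.01  0.93 -0.43]
above t81.46 [ 0.527  -0.3803  0.1505] F [ 0.4  0.3 -0.4] op 0.0174 q [ 0.58  0.53 -0.01  1.61  0.01  0.99  0.57]
```

View pics/s14.png

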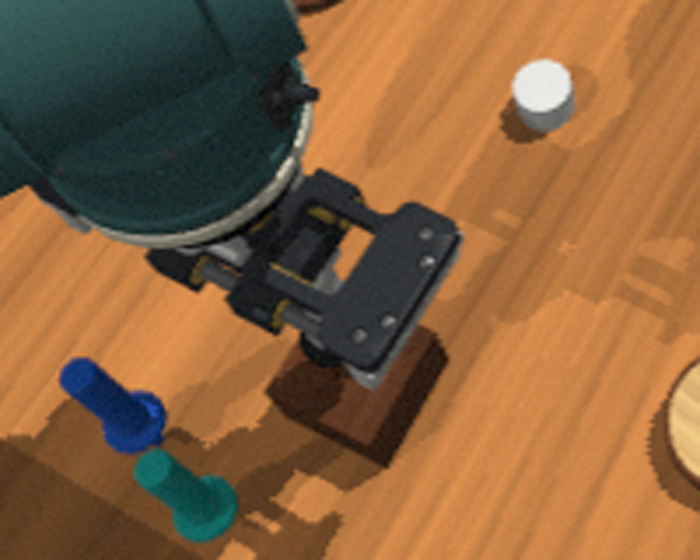

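```bash
python3 - <<'E'
from h import *
xy=(.527,-.380)
h=robot.move_linear([*xy,.112],velocity=.05,threshold=8);s=st('mid %s'%h)
if not h:
    h=robot.move_linear([*xy,.1025],velocity=.02,threshold=6);s=st('low %s'%h)
E
```

```text
mid False t82.42 [ 0.5272 -0.3801  0.1123] F [ 0.1  0.5 -0.1] op 0.0173 q [ 0.59  0.58 -0.01  1.64  0.01  0.93  0.57]
low True t82.85 [ 0.5269 -0.38    0.1037] F [-0.5 -0.7  6. ] op 0.0176 q [ 0.59  0.59 -0.01  1.64  0.01  0.91  0.57]
```

```bash
python3 - <<'E'
from h import *
xy=(.527,-.380)
robot.gripper_to(.05);robot.move_linear([*xy,.25],velocity=.15)
c,b=snap('wrist','w15');st()
cv2.imwrite('pics/w15z.png',cv2.resize(b[160:260,270:370],None,fx=6,fy=6,interpolation=cv2.INTER_NEAREST))
robot.goto_joints([1.6,.2,0,1.6,0,1.2,0])
snap('top','t15');snap('scene','s15')
E
```

```text
t84.71 [ 0.5267 -0.3797  0.2489] F [-0.9 -0.2  0. ] op 0.0502 q [ 0.58  0.44 -0.01  1.52  0.    1.18  0.57]
```

View pics/w15z.png

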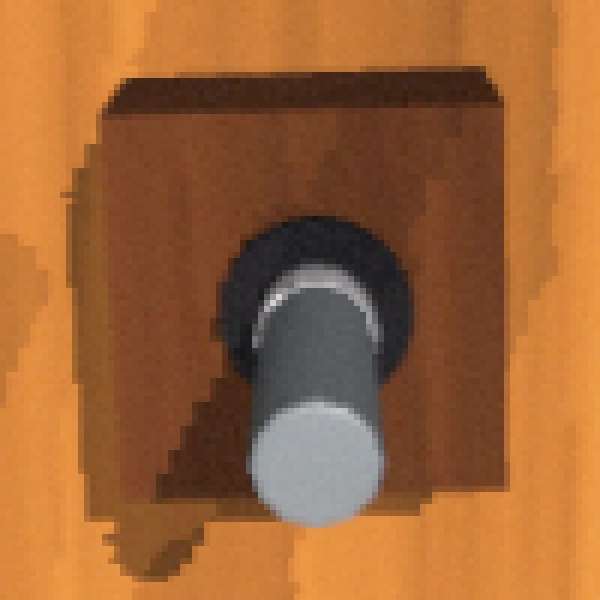

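View pics/t15.png

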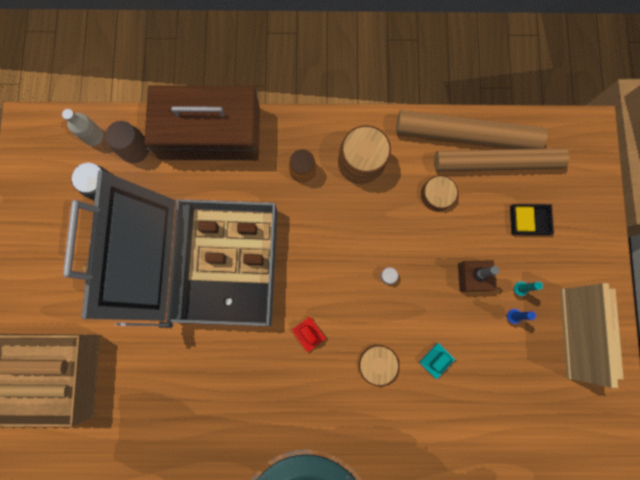

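View pics/s15.png

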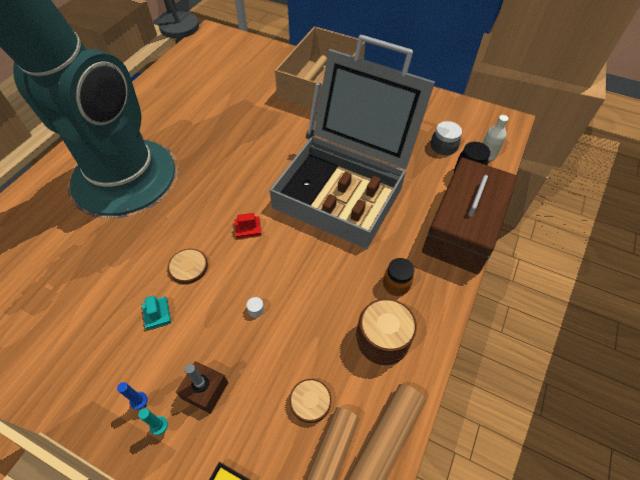

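```bash
python3 - <<'E'
from h import *
t=cam('top');s=cam('scene')
X=np.array([np.cos(PSI),np.sin(PSI)]);Y=np.array([-X[1],X[0]]);h=np.array([.5536,.2975])
for deg in (108,110,112):
    a=np.radians(deg)+A0;r=np.hypot(.264,.006)
    o=[]
    for sy in (-.06,.06):
        q=np.r_[h-X*r*np.cos(a)+Y*sy,.07+r*np.sin(a)]
        o+= [((proj(t,q)[0]-[40,160])*2.8).round(),((proj(s,q)[0]-[220,20])*3.5).round()]
    print(deg,*o)
b=cv2.imread('pics/s15.png') if 0 else np.load('pics/s15.npy')
a=np.load('pics/s3.npy');d=cv2.absdiff(a,b)[30:150,290:440].max(2);print('lid moved px',(d>40).sum())
# bystander check, top view first vs last
f=cv2.imread('pics/top0.png');g=np.load('pics/t15.npy');D=(cv2.absdiff(f,g).max(2)>45).astype(np.uint8)
n,l,sx,ce=cv2.connectedComponentsWithStats(D)
for i in range(1,n):
    if sx[i,4]>25: print(sx[i])
E
```

```text
108 [112. 121.] [660. 114.] [ 89. 319.] [487.  62.]
110 [100. 122.] [665. 111.] [ 77. 319.] [492.  60.]
112 [ 89. 123.] [669. 109.] [ 66. 319.] [497.  59.]
lid moved px 0
[ 96 171   7  16  68]
[   63   178   254   158 22472]
[222 199  50   4 115]
[335 233  24  16 268]
[412 236  19  26 329]
[408 300  25  24 286]
[354 303  16  25 295]
[594 450  46  30 910]
```

```bash
python3 - <<'E'
from h import *
st();robot.sign_off()
E
```

```text
t87.05 [-0.0474 -0.6005  0.3624] F [-0.4  0.4  0.1] op 0.0500 q [ 1.6  0.2 -0.   1.6 -0.   1.2  0. ]
the job is handed in; nothing more can be done
```

The job is done and handed in at about 87 s. In order: the lid was raised, all four stamps (they were all there) went into their own slots, the button was pressed, and the stylus went back in its stand.

- **Lid:** it stands at about 110.5° by the gripper position and the top view, and about 111° in the scene view. It looks parallel to the fin and had not moved by the last picture. Triangulating the fin itself gave a poor reading (121°, rays missing by 4–5 mm), so I did not use it.
- **Stamps:** each one met the slot floor at the expected height, and the pictures show each inside its slot. The broad long stamp was knocked about 3 cm aside before its grasp. My first descent touched the top of its grip with 27 N, under the 40 N limit; I measured again and regrasped.
- **Button:** it sprang at 2–5 N, then hit its stop and read about 32 N at the tool. The stylus slipped about 1.3 mm up in the grip.
- **Stylus:** it was lowered until the flange met the stand. It stands upright there, looking as it did at the start.
- **Bystanders:** comparing the first and last top views shows no change where they stand, other than the white jar now partly hidden by the raised lid.

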